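# Hang a clock's leader and pendulum on the test stand

## Robot

A 7-joint arm with a two-finger parallel gripper is mounted at the origin on the work surface. World frame = base frame: x ahead of the robot, y to its left, z up, the work surface at z = 0. Lengths are in m, angles in rad, forces in N, time in s.
With the tool pointing down it reaches from about 0.425 to 0.95 m from the base axis. Payload 4.7 kg.
Tool frame: the origin (TCP) lies midway between the tips of the shut fingers; the grasp point (between the pads) lies 19 mm behind it; x points along the fingers, z is the direction in which the jaws open and shut, and the axes are right-handed (so a half turn about x gives the same grasp; the last joint's range is limited). The gripper opens to 87 mm and grips with 3 to 60 N. Pads are 19 mm wide; open, the fingers measure 117 mm over their backs; the gripper's body (75 mm by 190 mm) begins 51 mm behind the grasp point.
Start: joints at [1.232, 0.469, -0.049, 1.532, 0.024, 1.141, -0.082], TCP at [0.206, -0.643, 0.223] pointing down, gripper open.
Joint ranges: [-2.59, 2.59], [-0.33, 1.99], [-1.39, 1.29], [0.1, 2.45], [-1.04, 4.18], [0.21, 1.99], [-2.66, 2.66]. Speed limits (rad/s): [2.57, 2.57, 3.14, 3.14, 3.14, 3.14, 3.14].

## Interface

Orientations are given as a unit quaternion [w, x, y, z].
In Python, from plant import arm gives the robot as it stands.
- The arm moves only by the tool drive_tool, never from a script. Its argument "deltas" is a list of rows, each a list of 6 numbers: the shift along the world's x, y, z in mm, then the turn, a rotation vector about the world's x, y, z in units of 6 degrees (1.0 is 6 degrees). A call has exactly 10 rows; each row is the pose to reach, as a shift and turn from the pose measured when the call began; what a row does not reach only later rows make up. A row lasts 1/10 s, in which the tool goes at most 50 mm and 8.59 degrees, less where a joint would pass 70% of its speed; a pose out of reach is approached as far as the arm can. A call with a gripper value outside its range is refused whole. "claw" is the finger opening in mm, from 0 to 87, set as the call begins (left out, the last holds). The fingers move at their own pace and stop on an object; "grip_force" is the grip in N (left out, the last holds). Time passes only in rows, so rows that repeat a pose let the fingers close, or fill a call up. It gives the time, the measured TCP pose, the force and the opening at its end, in the units of the state.
- arm.sense(): the state, without advancing time (a new reading comes with each control period).
- arm.read_camera(name): name is "scene" or "top"; returns the picture (480x640x3 uint8, red, green, blue); there is no depth.
- arm.get_calibration(name): a dict with "fx", "fy", "cx", "cy" (pixels), "k1" (the pictures are not rectified: a ray, as slopes to the right and down, at radius r is drawn at 1 + k1 r^2 times it, then the intrinsics apply), "pose" (4x4, takes a point from camera to world coordinates). Camera axes: x right, y down, z forward; pixel columns grow to the right and rows downward; lengths in m; the calibration is good to about 2 mm. A picture is of the moment at which its call begins. get_calibration takes no time and is no camera call.
- arm.hand_in(): hands the job in, once; it reports no verdict.
Trained networks look in the newest picture that a camera, given by its name, has taken for a name from the list of things; names that differ only in an ending like _2 or _b are one class to them, and where a whole thing is asked for, a point or a joint stands for the part that bears it (a point fixed in the world has none). Each returns a list of dicts, best first, with "p" (0 to 1); they miss things now and then, are a little off and sometimes report something else, mostly with a low value. They report only what shows in the picture. A call takes as long as a camera call. They do not tell look-alikes from the thing itself.
- arm.masks_of(camera, name): "region" (480x640 bool, what is visible of it) and "at" ([column, row] in pixels, amid what is visible of it).
- arm.spot_point(camera, name): "at" ([column, row] in pixels: a listed point, or the origin of a listed thing).
The state is a dict: "clock": time; "joint_pos": joint angles; "dq": joint speeds; "tau": joint torques, N m; "ee_pos": TCP position; "orientation": TCP orientation; "ft_force": force on the tool from outside, world axes, zero at the start; "ft_torque": the same for the moment, N m; "gripper_width": opening from 0.0 (shut) to 1.0 (fully open).
Only numpy, scipy, OpenCV 4.12 (cv2) and the standard library are available. Lean on these libraries where they do the work, as an engineer would, in place of code of your own. Each camera call takes 0.05 s, during which the arm holds its last target. There are 200 camera calls.

## Task

Take the brass leader from the pendulum rack and hang its hook on the suspension pin of the clock on the test stand, let go of it, then hang the brass-bobbed pendulum by its hook in the loop at the leader's lower end, and leave both hanging quietly. The suspension is delicate: feel each hook come to rest before you let go, and neither press down on it nor let anything drop onto it. Leave the spare pendulum and the other things on the bench where they are.

Things in the scene. Friction and masses are not known exactly. Their poses are not given: they have to be found in the camera images.
- suspension_pin (a point): Centre of the fixed suspension pin of the clock on the test stand: steel, 5 mm diameter, level along this point's y axis, 350 mm above the bench, bridging two 4 mm brass cheeks 16 mm apart inside. x points away from the robot. Free space above and in front (-x) of it; the cock plate that carries the cheeks begins 45 mm behind the pin.
- leader_grip (a point): Leader (brass, about 0.1 kg, hanging upright): point on its bar, 10 mm wide (y) x 5 mm (x), 90 mm below leader_hook, clear 60 mm up and 13 mm down; z up. Below it a closed steel wire loop in the y-z plane, 22 wide, 32 high inside, wire 5 mm, bottom level. A screw sets its height: top of its bottom wire 51.5 to 65.5 mm (middle 58.5) below this point, not measured; it does not shift in use.
- leader_hook (a point): Inner apex of the leader's top hook: bears on the rod, 2.7 mm above the axis of a 5 mm rod. Strip 8 mm wide (y), 4 mm thick, an inverted V 13 mm open inside, top 4.3 mm above this point; tip on the +x side ending 7 mm below it; stem on the -x side, straight for 16 mm, then jogging back in 10 mm to the bar below the apex. So it slips on or off a rod from -x when 8 to 15 mm above its seat.
- pendulum_grip (a point): Pendulum, 0.25 to 0.42 kg, hanging upright: point on its dark wooden rod, 10 mm wide (y) x 6 mm thick (x), 106 mm straight below pendulum_hook, clear 65 mm up and 18 mm down; z up. Brass lens-shaped bob, 50 mm across, 18 mm thick in x, centred 43 mm below this point; whole pendulum ends 73 mm below it.
- pendulum_hook (a point): Inner apex of the pendulum's top hook, like the leader's (strip 8 mm wide, stem on -x, tip on +x ending 7 mm below this point, 13 mm open inside, top 4.3 mm above) but with a longer stem, straight for 28 mm: it slips on or off a rod from -x when 8 to 26 mm above its seat. Bearing on a 5 mm rod or wire, it is 2.7 mm above the wire's axis.
- rack: Pendulum rack, fixed; origin on the bench under the middle of its level 5 mm steel rail (along y, 330 mm long, 235 mm high); x away from the robot. Foot 16 mm high. Posts 60 mm behind the rail at its ends. Leader, pendulum and spare hang on it in any order, about 110 mm apart, axes parallel to the rack's; take one off by lifting it 8 to 15 mm, then drawing it back (-x).
- spare_grip (a point): Spare pendulum (steel rod and steel cylinder bob 32 mm across), point on its rod 88 mm below its hook; it hangs on the rack and is to be left alone.
- stand: Clock test stand, fixed, a brass movement clamped in it; origin on the bench straight below the pin, x away from the robot. Grey foot 14 mm high (x 30 to 105, y -80 to 80 mm). Movement plates 84 mm wide, 202 to 308 mm high, from 50 mm behind the pin; two uprights 68 mm behind, 62 mm to each side.
- oil_bottle: Amber oil bottle, 38 mm across, 85 mm high; origin at its underside. Bystander.
- glue_bottle: Yellow bottle, 36 mm across, 100 mm high; origin at its underside. Bystander.
- dome: Glass dust dome with a knob, 90 mm across, 84 mm high; origin at its underside. Bystander.
- loupe: Black eye loupe, 32 mm across, 26 mm high; origin at its underside. Bystander.
- barrel: Brass spring barrel ring, 42 mm across, 10 mm high; origin at its underside. Bystander.
- screwdriver: Small screwdriver, 130 mm long, lying on the bench. Bystander.
- calculator: Grey desk calculator, 130 x 75 x 10 mm; origin at its underside. Bystander.
Things that resemble listed ones, but are neither listed nor needed, are in the scene too. Leave any orange look-alike of the part that bears pendulum_grip alone.

How it is judged:
On the way:
1. the leader hangs by its hook on the suspension pin, let go of (horizontal distance between leader_hook and suspension_pin below 0.006 m and z of leader_hook in the frame of suspension_pin between 0.0005 and 0.005 m and angle between leader_grip's own z axis and vertical below 0.15 rad and contact force between the fingers and leader below 0.05 N), for 0.3 s.
At the end, for the whole second after the job is handed in: Leader hangs on the suspension pin (hook apex 0.5-5 mm above its axis, 6 mm sideways); pendulum hangs by its hook in the leader's loop, weight on it (hook 49-68 mm below leader_grip, within 6 mm in x, 8 mm in y); both upright within 0.15 rad and slower than 0.05 m/s (horizontal distance between leader_hook and suspension_pin below 0.006 m and z of leader_hook in the frame of suspension_pin between 0.0005 and 0.005 m and angle between each of leader_grip, pendulum_grip's own z axis and vertical below 0.15 rad and x of pendulum_hook in the frame of leader_grip between -0.006 and 0.006 m and y of pendulum_hook in the frame of leader_grip between -0.008 and 0.008 m and z of pendulum_hook in the frame of leader_grip between -0.068 and -0.049 m and contact force between pendulum and leader above 1.5 N and linear speed of each of pendulum, leader below 0.05 m/s); the robot touches nothing.
It fails at once if more than 11 N on the clock stand, pressed or dropped (contact force between stand and anything else above 11 N).
It fails at once if the pendulum dropped on the suspension: faster than 0.15 m/s at the stand with no finger on it (horizontal distance between pendulum_grip and suspension_pin below 0.06 m and contact force between the fingers and pendulum below 0.05 N and linear speed of pendulum above 0.15 m/s).
It fails at once if the spare pendulum moved more than 30 mm (distance of spare_grip from where it was at the start of the episode above 0.03 m).
It fails at once if another thing on the bench moved more than 30 mm (distance of any of oil_bottle, glue_bottle, dome, loupe, barrel, screwdriver, calculator from where it was at the start of the episode above 0.03 m).
It also fails if it takes over 72 s, if anything falls off the work surface, if the arm or the gripper's body presses on something with over 40 N, if the wrist force passes 120 N, or if a joint passes its speed limit or range.

## Working session

There is one attempt and no reset: what is moved stays moved. The work goes in short steps, Python scripts to look and compute and a tool call to move; the robot and the scene stay as the last step left them, time stands still between calls to the robot, and variables do not carry over. Pictures are saved under pics/ and viewed, about 8 in all and at most 12, crops included, and the job is handed in when it is done.

Besides the shell and the picture viewer there is one more tool, called after "Call:" in YAML: its name, and indented under it one key for each argument. drive_tool: Moves the arm, as the interface text tells. Its arguments: {"type":"object","properties":{"deltas":{"type":"array"},"claw":{"type":"number"},"grip_force":{"type":"number"}},"required":["deltas"]}

```bash
mkdir -p pics; ls; cat > h.py <<'E'
import numpy as np, cv2
from plant import arm
def ray(c,px):
    k=arm.get_calibration(c); T=np.array(k["pose"])
    K=np.array([[k["fx"],0,k["cx"]],[0,k["fy"],k["cy"]],[0,0,1]])
    u=cv2.undistortPoints(np.array([[px]],float),K,np.array([k["k1"],0,0,0,0.]))[0,0]
    d=T[:3,:3]@np.array([u[0],u[1],1]); return T[:3,3],d/np.linalg.norm(d)
def proj(c,P):
    k=arm.get_calibration(c); T=np.array(k["pose"])
    p=T[:3,:3].T@(np.array(P)-T[:3,3]); s=p[:2]/p[2]; s=s*(1+k["k1"]*(s@s))
    return np.array([k["fx"]*s[0]+k["cx"],k["fy"]*s[1]+k["cy"]])
def atz(c,px,z):
    o,d=ray(c,px); return o+d*(z-o[2])/d[2]
def tri(pa,pb,a="scene",b="top"):
    o1,d1=ray(a,pa);o2,d2=ray(b,pb)
    A=np.array([d1,-d2]).T; t=np.linalg.lstsq(A,o2-o1,rcond=None)[0]
    p,q=o1+t[0]*d1,o2+t[1]*d2; return (p+q)/2,np.linalg.norm(p-q)
E
python3 - <<'E'
from h import *
np.set_printoptions(precision=4,suppress=True)
for c in("scene","top"):
    im=arm.read_camera(c); cv2.imwrite(f"pics/{c}0.png",im[:,:,::-1])
    k=arm.get_calibration(c); print(c,k["fx"],k["k1"],np.array(k["pose"]))
    for n in["suspension_pin","leader_grip","leader_hook","pendulum_grip","pendulum_hook","spare_grip","rack","stand"]:
        print(n,[(np.round(d["at"],1).tolist(),round(float(d["p"]),2)) for d in arm.spot_point(c,n)][:4])
s=arm.sense();print(s)
E
```

```text
pics
scene 559.6159159529019 0.05266599583779655 [[-0.8638  0.2872 -0.414   1.109 ]
 [ 0.5038  0.475  -0.7215  0.9363]
 [-0.0106 -0.8318 -0.555   0.9932]
 [ 0.      0.      0.      1.    ]]
suspension_pin [([248.3, 193.3], 0.67), ([275.8, 240.1], 0.47)]
leader_grip [([364.1, 343.7], 0.77), ([332.9, 284.0], 0.31)]
leader_hook [([367.5, 307.9], 0.66), ([246.2, 354.2], 0.56), ([336.8, 326.0], 0.3)]
pendulum_grip [([411.3, 370.0], 0.93), ([440.4, 335.7], 0.51), ([250.1, 195.2], 0.45)]
pendulum_hook [([416.8, 352.5], 0.8), ([415.3, 333.7], 0.74), ([323.8, 249.4], 0.62)]
spare_grip [([321.2, 324.5], 0.95)]
rack [([360.9, 389.1], 0.74), ([260.8, 301.8], 0.65)]
stand [([260.2, 302.5], 0.76)]
top 547.0496527262202 0.03563100413402516 [[ 0.0289 -0.9887  0.147   0.3479]
 [-0.9994 -0.0255  0.0252 -0.0597]
 [-0.0211 -0.1476 -0.9888  1.5241]
 [ 0.      0.      0.      1.    ]]
suspension_pin [([392.7, 188.5], 0.98)]
leader_grip [([220.2, 228.1], 0.63), ([183.2, 318.2], 0.34)]
leader_hook [([213.4, 225.3], 0.44)]
pendulum_grip [([241.5, 340.8], 0.79), ([259.2, 212.3], 0.64), ([180.6, 247.1], 0.49)]
pendulum_hook [([234.2, 297.8], 0.7), ([170.2, 244.5], 0.53)]
spare_grip [([259.7, 214.6], 0.51), ([364.9, 301.6], 0.38)]
rack [([228.5, 244.7], 0.84), ([376.0, 220.7], 0.64)]
stand [([376.3, 222.1], 0.86), ([211.1, 222.2], 0.29)]
{'clock': 0.9, 'joint_pos': array([ 1.2321,  0.4686, -0.0486,  1.5325,  0.0241,  1.141 , -0.0823]), 'dq': array([-0.0004, -0.0004, -0.0006, -0.0002,  0.0018, -0.0015, -0.0006]), 'tau': array([  0.0002, -50.7827,  -0.0806, -23.646 ,  -0.0612,   0.0311,
         0.    ]), 'ee_pos': array([ 0.2058, -0.6429,  0.2226]), 'orientation': array([ 0.5712,  0.4169,  0.5711, -0.4169]), 'ft_force': array([0.4779, 1.3422, 0.0266]), 'ft_torque': array([ 0.0125, -0.0145, -0.0276]), 'gripper_width': 0.9991123603847255}
```

View pics/scene0.png

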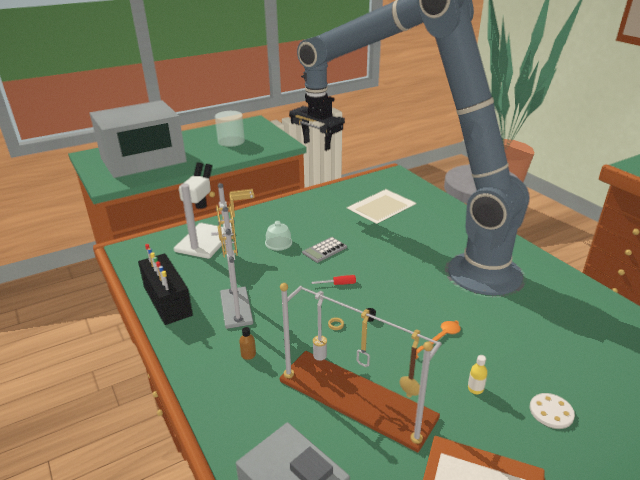

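View pics/top0.png

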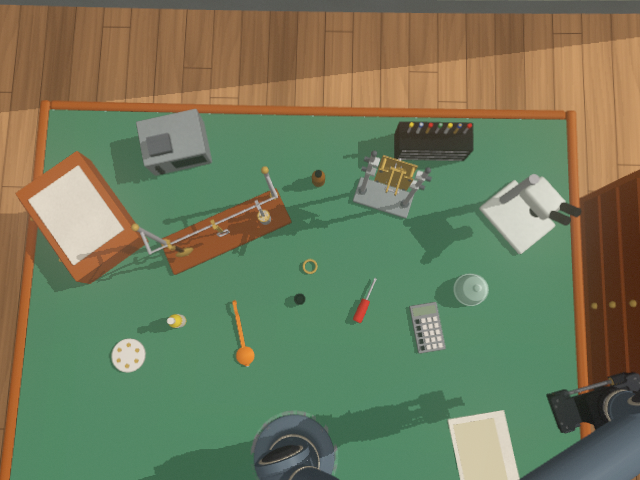

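The pictures show the rack with spare (scene 320,325), leader (364,343) and dark-rod brass pendulum (411,370). The orange look-alike lies on the bench at (440,335), and the stand is at scene (230,250) / top (392,185).

```bash
python3 - <<'E'
import cv2,numpy as np
s=cv2.imread("pics/scene0.png");t=cv2.imread("pics/top0.png")
def c(i,x,y,w,h,W,H): return cv2.resize(i[y:y+h,x:x+w],(W,H),interpolation=cv2.INTER_CUBIC)
o=np.zeros((600,800,3),np.uint8)
o[:300,:400]=c(s,275,280,180,135,400,300)   # scale 2.222
o[300:,:400]=c(t,130,160,160,120,400,300)   #2.5
o[:300,400:]=c(s,190,175,100,75,400,300) #4
o[300:,400:]=c(t,345,145,100,75,400,300) #4
cv2.imwrite("pics/c1.png",o)
E
```

```text
(no output)
```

View pics/c1.png

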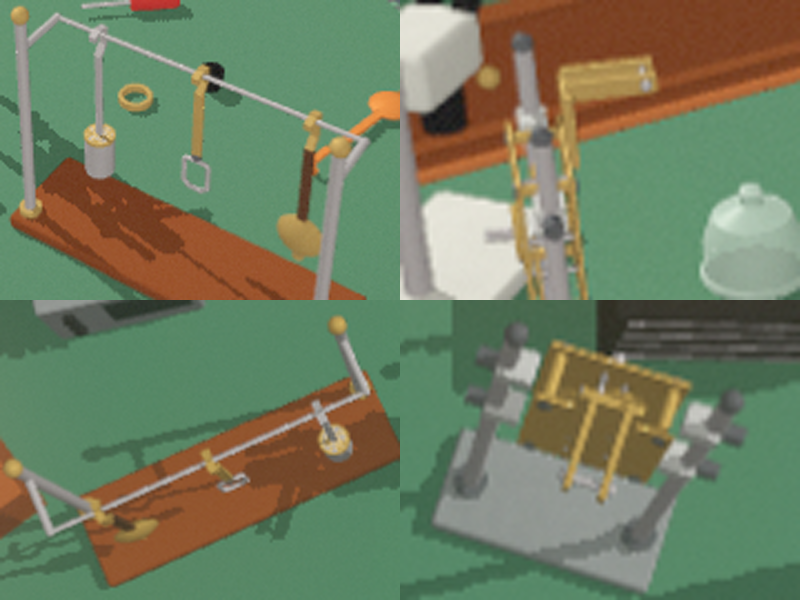

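```bash
python3 - <<'E'
from h import *
np.set_printoptions(precision=4,suppress=True)
SA,SB,TA,TB=(437,341.7),(300.7,286.8),(150,253.2),(276,197.2)
for a,b in((SA,TA),(SB,TB)): print("rail end",*tri(a,b),atz("scene",a,.235),atz("top",b,.235))
print("pin",*tri((248.3,193.3),(392.7,188.5)),atz("scene",(248.3,193.3),.35),atz("top",(392.7,188.5),.35))
print("pin my",*tri((251,194),(392.5,191.5)))
A=atz("top",TA,.235);B=atz("top",TB,.235);print("yaw rack",np.degrees(np.arctan2(-(A-B)[0],(A-B)[1])),np.linalg.norm(A-B))
# cheek direction top: from crop
f=lambda x,y:(345+(x-400)/4,145+(y-300)/4)
for p,q in(((590,400),(568,483)),((632,405),(605,497))):
    P,Q=atz("top",f(*p),.35),atz("top",f(*q),.35);d=P-Q;print("cheek",P,Q,np.degrees(np.arctan2(d[1],d[0])))
P,Q=atz("top",f(437,520),.014),atz("top",f(648,590),.014);d=P-Q;print("foot front",np.degrees(np.arctan2(-d[0],d[1])),P,Q)
P,Q=atz("top",f(555,343),.308),atz("top",f(688,385),.308);d=P-Q;print("plate back",np.degrees(np.arctan2(-d[0],d[1])))
g=lambda x,y:(275+x/2.222,280+y/2.222); h=lambda x,y:(130+x/2.5,160+(y-300)/2.5)
for n,s,t in(("spare",(97,35),(318,410)),("leader hook",(203,73),(211,458)),("pend hook",(313,118),(102,512)),("loopbottom",(195,190),(232,487)),("bob",(298,240),(135,528))):
    print(n,*tri(g(*s),h(*t)))
# spot results
print("spot lg",*tri((364.1,343.7),(220.2,228.1)))
for n,pa in(("leader_grip",(364.1,343.7)),("leader_hook",(367.5,307.9)),("pend_grip",(411.3,370)),("pend_hook",(415.3,333.7)),("spare",(321,324.5))):
    z={"leader_grip":.1477,"leader_hook":.2377,"pend_grip":.1317,"pend_hook":.2377,"spare":.15}[n];print(n,atz("scene",pa,z))
E
```

```text
rail end [0.505  0.3478 0.2367] 0.004735573966716283 [0.5057 0.3451 0.235 ] [0.5035 0.3499 0.235 ]
rail end [0.6485 0.054  0.235 ] 0.0022655889292813322 [0.6493 0.0532 0.235 ] [0.6475 0.0546 0.235 ]
pin [ 0.6469 -0.2114  0.3494] 0.0007889245913950696 [ 0.6475 -0.2108  0.35  ] [ 0.6464 -0.2111  0.35  ]
pin my [ 0.6405 -0.2112  0.346 ] 0.00018936454396828215
yaw rack 25.998752770391416 0.3285920622558732
cheek [ 0.6881 -0.2104  0.35  ] [ 0.641  -0.1987  0.35  ] -13.8804066705081
cheek [ 0.6858 -0.2334  0.35  ] [ 0.6336 -0.219   0.35  ] -15.47073626990266
foot front -17.481704782320744 [ 0.6961 -0.1469  0.014 ] [ 0.6495 -0.2948  0.014 ]
plate back -17.048550313233466
spare [0.63   0.0996 0.2332] 2.056954410785076e-05
leader hook [0.5776 0.2018 0.2359] 0.005684536503296722
pend hook [0.5246 0.3027 0.2332] 0.0015208419854182
loopbottom [0.5774 0.2051 0.0857] 0.0035950907106727945
bob [0.5296 0.3076 0.0837] 0.000539390187837702
spot lg [0.5805 0.2031 0.1516] 0.005343432337765423
leader_grip [0.576  0.2014 0.1477]
leader_hook [0.5654 0.1931 0.2377]
pend_grip [0.5257 0.3036 0.1317]
pend_hook [0.5295 0.3077 0.2377]
spare [0.6259 0.1013 0.15  ]
```

```bash
cat >> h.py <<'E'
from scipy.spatial.transform import Rotation as R
def Rcur(s): w,x,y,z=s["orientation"]; return R.from_quat([x,y,z,w])
S=-1
def Rt(yaw,t,s=None):
    y,t=np.radians([yaw,t]); X=np.array([np.cos(y)*np.cos(t),np.sin(y)*np.cos(t),-np.sin(t)])
    Z=(S if s is None else s)*np.array([-np.sin(y),np.cos(y),0]); return R.from_matrix(np.c_[X,np.cross(Z,X),Z])
def row(s,p,yaw,t):
    v=(Rt(yaw,t)*Rcur(s).inv()).as_rotvec()
    return [round(float(x),1) for x in (np.array(p)-s["ee_pos"])*1000]+[round(float(x),2) for x in np.degrees(v)/6]
def path(s,wps):  # wps: (r,angle,z,yaw,tilt)
    for r,a,z,yw,t in wps: print(row(s,[r*np.cos(np.radians(a)),r*np.sin(np.radians(a)),z],yw,t))
E
python3 - <<'E'
from h import *
s=arm.sense(); M=Rcur(s).as_matrix(); print(M.round(3))
from numpy import linspace as L
path(s,[(r,a,z,a,t) for r,a,z,t in zip(L(.655,.52,10),L(-75+3,-28,10),L(.235,.28,10),L(86,50,10))])
for n in ("dome","oil_bottle","glue_bottle"):
    d=arm.spot_point("top",n)[0]; print(n,atz("top",d["at"],0).round(3),d["p"])
E
```

```text
[[ 0.     0.952  0.305]
 [-0.     0.305 -0.952]
 [-1.     0.     0.   ]]
[-3.4, 19.9, 12.4, -0.34, -0.66, -14.95]
[43.1, 53.3, 17.4, -0.61, -1.33, -14.12]
[85.4, 89.9, 22.4, -0.82, -2.01, -13.28]
[123.4, 129.4, 27.4, -0.97, -2.7, -12.43]
[156.8, 171.2, 32.4, -1.06, -3.39, -11.57]
[185.6, 214.9, 37.4, -1.08, -4.08, -10.72]
[209.6, 260.0, 42.4, -1.05, -4.77, -9.86]
[228.9, 306.0, 47.4, -0.96, -5.46, -9.0]
[243.4, 352.4, 52.4, -0.81, -6.14, -8.15]
[253.3, 398.8, 57.4, -0.61, -6.81, -7.31]
dome [ 0.456 -0.471  0.   ] 0.92
oil_bottle [ 0.746 -0.052  0.   ] 0.56
glue_bottle [ 0.348 -0.355  0.   ] 0.69
```

Call:
drive_tool:
  deltas:
    - [0, 20, 12, 0, -0.5, -1.4]
    - [40, 53, 17, -0.1, -1, -2.8]
    - [80, 90, 22, -0.2, -1.6, -4.2]
    - [120, 130, 27, -0.4, -2.4, -5.6]
    - [155, 170, 32, -0.6, -3.2, -6.6]
    - [185, 215, 37, -0.7, -4, -7.2]
    - [210, 260, 42, -0.8, -4.8, -7.4]
    - [230, 306, 47, -0.7, -5.5, -7.4]
    - [243, 352, 52, -0.7, -6.1, -7.3]
    - [253, 399, 57, -0.6, -6.8, -7.3]
  claw: 40

```text
clock: 2.05
ee_pos: [0.4554, -0.26, 0.2788]
orientation: [0.55, 0.695, 0.135, -0.443]
ft_force: [0.5, -0.9, 1.3]
gripper_width: 0.458
```

```bash
python3 - <<'E'
from h import *
s=arm.sense(); print(s["clock"],s["joint_pos"].round(3),s["ee_pos"].round(3),Rcur(s).as_matrix().round(3),s["ft_force"])
from numpy import linspace as L
path(s,[(r,a,z,yw,t) for r,a,z,yw,t in zip(L(.52,.50,10),L(-24,18,10),L(.28,.2,10),L(-24,26,10),L(47,32,10))])
E
```

```text
2.05 [ 0.767 -0.099 -0.327  2.283  0.012  0.252 -1.639] [ 0.455 -0.26   0.279] [[ 0.571  0.675 -0.467]
 [-0.3   -0.358 -0.884]
 [-0.764  0.645 -0.002]] [ 0.50941344 -0.89049487  1.30990211]
[19.6, 48.5, 1.2, -0.22, -0.41, 0.64]
[33.2, 88.6, -7.7, -0.31, -0.68, 1.57]
[43.3, 129.5, -16.6, -0.37, -0.96, 2.49]
[50.1, 170.8, -25.5, -0.41, -1.24, 3.41]
[53.5, 212.5, -34.4, -0.42, -1.54, 4.34]
[53.4, 254.1, -43.3, -0.41, -1.84, 5.25]
[50.0, 295.3, -52.1, -0.37, -2.14, 6.17]
[43.3, 336.0, -61.0, -0.3, -2.45, 7.08]
[33.3, 375.8, -69.9, -0.2, -2.76, 7.99]
[20.1, 414.5, -78.8, -0.07, -3.08, 8.9]
```

```bash
cat > kin.py <<'E'
from h import *
import itertools
from scipy.optimize import least_squares
def fk(q,sg,d):
    g=[sg[0]*q[0],q[1],sg[1]*q[2],q[3],sg[2]*q[4],q[5]]
    T=R.from_euler('z',g[0])*R.from_euler('y',g[1]);p=np.array([0,0,d[0]])
    T3=T*R.from_euler('z',g[2]); p=p+T3.apply([d[4],0,d[1]])
    T5=T3*R.from_euler('y',g[3]); T5=T5*R.from_euler('z',g[4]); p=p+T5.apply([0,0,d[2]])+ (T3*R.from_euler('y',g[3])).apply([d[5],0,0])
    T6=T5*R.from_euler('y',g[5]); p=p+T6.apply([d[6],0,d[3]]); return p,T6.as_matrix()[:,2]
E
python3 - <<'E'
from kin import *
np.set_printoptions(precision=4,suppress=True)
s=arm.sense()
D=[(np.array([1.2321,.4686,-.0486,1.5325,.0241,1.141]),np.array([.2058,-.6429,.2226]),np.array([0,0,-1.])),(s["joint_pos"][:6],s["ee_pos"],Rcur(s).as_matrix()[:,0])]
for sg in itertools.product((1,-1),repeat=3):
    f=lambda d:np.concatenate([np.r_[fk(q,sg,d)[0]-p] for q,p,x in D]+[.002*(np.array(d)-[.35,.4,.4,.25,0,0,0])])
    r=least_squares(f,[.35,.4,.4,.25,0,0,0]); e=[np.degrees(np.arccos(np.clip(fk(q,sg,r.x)[1]@x,-1,1))).round(2) for q,p,x in D]
    print(sg,e,np.abs(r.fun[:6]).max().round(5),r.x)
E
```

```text
(1, 1, 1) [np.float64(0.0), np.float64(34.95)] 0.00682 [ -5.5908 -27.024   -3.725  -18.2467  -4.1977  -9.0565 -15.0344]
(1, 1, -1) [np.float64(2.51), np.float64(34.62)] 0.00639 [-5.5217 27.7732 -2.1085 18.1235  4.4627 -0.2203 15.2115]
(1, -1, 1) [np.float64(2.51), np.float64(53.48)] 0.00709 [  8.5871 -30.8477   1.9528 -18.0636  -5.1446   0.4285 -16.3606]
(1, -1, -1) [np.float64(0.0), np.float64(53.21)] 0.00672 [ 8.9655 25.3588  3.6241 18.9904  4.4599  9.7429 15.2143]
(-1, 1, 1) [np.float64(0.0), np.float64(20.76)] 0.00205 [6.9057 6.4423 3.1314 4.9275 2.2112 5.7228 4.6676]
(-1, 1, -1) [np.float64(2.51), np.float64(21.1)] 0.00243 [ 6.7338 -8.9408  2.9003 -4.4986 -2.0885  3.0374 -5.2029]
(-1, -1, 1) [np.float64(2.51), np.float64(0.35)] 0.00077 [ 0.6882 -2.7832  0.5394 -1.8514 -0.4457 -0.2115 -1.7487]
(-1, -1, -1) [np.float64(0.0), np.float64(0.0)] 0.00067 [0.7857 3.0834 0.7604 2.0955 0.4021 0.7926 1.4381]
```

```bash
python3 - <<'E'
from kin import *
np.set_printoptions(precision=4,suppress=True)
s=arm.sense();sg=(-1,-1,-1)
D=[(np.array([1.2321,.4686,-.0486,1.5325,.0241,1.141]),np.array([.2058,-.6429,.2226])),(s["joint_pos"][:6],s["ee_pos"])]
for m in ([],[4],[5],[6],[4,5]):
    E=lambda v:np.r_[v[:4],[v[4+m.index(i)] if i in m else 0 for i in(4,5,6)]]
    f=lambda v:np.concatenate([fk(q,sg,E(v))[0]-p for q,p in D])
    r=least_squares(f,[.35,.4,.4,.25]+[0]*len(m)); print(m,np.abs(r.fun).max().round(5),r.x)
E
```

```text
[] 0.03857 [0.225  0.5635 0.46   0.3141]
[4] 0.03937 [-0.0304  2.0704  0.576   1.7497 -0.8814]
[5] 0.04496 [0.5562 0.5126 0.5885 0.344  0.2237]
[6] 0.03552 [-0.1523  2.3158  0.4072  1.5194  0.7438]
[4, 5] 0.0 [ 1.2343  3.2578  1.2693  3.2375 -1.7113  1.0166]
```

Call:
drive_tool:
  deltas:
    - [20, 48, -1, 0, 0, 0.7]
    - [33, 89, -8, 0, -0.1, 1.6]
    - [43, 130, -16, 0, -0.2, 2.5]
    - [50, 171, -25, -0.1, -0.3, 3.4]
    - [53, 212, -34, -0.1, -0.4, 4.3]
    - [53, 254, -43, -0.1, -0.5, 5.2]
    - [50, 295, -52, -0.1, -0.6, 6.2]
    - [43, 336, -60, -0.1, -0.7, 7.1]
    - [33, 376, -65, -0.1, -0.8, 8]
    - [20, 415, -70, 0, -0.9, 8.9]

```text
clock: 3.05
ee_pos: [0.4951, -0.0404, 0.2633]
orientation: [0.666, 0.634, 0.298, -0.256]
ft_force: [0.3, -0.7, 0.2]
gripper_width: 0.461
```

```bash
python3 - <<'E'
from kin import *
np.set_printoptions(precision=4,suppress=True)
s=arm.sense();sg=(-1,-1,-1); print(s["clock"],s["joint_pos"],s["ee_pos"],Rcur(s).as_matrix(),s["ft_force"])
D=[(np.array([1.2321,.4686,-.0486,1.5325,.0241,1.141]),np.array([.2058,-.6429,.2226])),(np.array([0.767,-0.099,-0.327,2.283,0.012,0.252]),np.array([.4554,-.26,.2788])),(s["joint_pos"][:6],s["ee_pos"])]
print(fk(s["joint_pos"],sg,[.3,.4,.4,.3,0,0,0])[1])
for m in ([],[4],[5],[6],[4,5],[5,6],[4,6],[4,5,6]):
    E=lambda v:np.r_[v[:4],[v[4+m.index(i)] if i in m else 0 for i in(4,5,6)]]
    f=lambda v:np.concatenate([fk(q,sg,E(v))[0]-p for q,p in D])
    r=least_squares(f,[.35,.4,.4,.25]+[0]*len(m)); print(m,np.abs(r.fun).max().round(5),r.x)
E
```

```text
3.05 [-0.7681 -0.2724  0.6842  2.4346  0.8299  0.2125 -2.2793] [ 0.4951 -0.0404  0.2633] [[ 0.6914  0.7188  0.0723]
 [ 0.0374  0.0643 -0.9972]
 [-0.7215  0.6922  0.0176]] [ 0.3378 -0.6938  0.1818]
[ 0.6914  0.0374 -0.7215]
[] 0.03851 [0.2157 0.6021 0.4431 0.3591]
[4] 0.03527 [ 0.2281  0.7464  0.48    0.523  -0.1162]
[5] 0.03673 [ 0.0478  0.5866  0.3858  0.3097 -0.1331]
[6] 0.03657 [0.2388 0.6204 0.4738 0.3698 0.0401]
[4, 5] 0.03598 [ 0.29    0.792   0.5102  0.5858 -0.1485  0.0463]
[5, 6] 0.04074 [0.5378 0.6673 0.603  0.4623 0.2149 0.0882]
[4, 6] 0.03606 [ 0.238   0.6385  0.4755  0.3914 -0.0162  0.0357]
[4, 5, 6] 0.03934 [ 0.713   0.8341  0.6949  0.6842 -0.1238  0.3454  0.0834]
```

```bash
cat > fit.py <<'E'
from kin import *
np.set_printoptions(precision=4,suppress=True)
sg=(-1,-1,-1)
D=[(np.array([1.2321,.4686,-.0486,1.5325,.0241,1.141]),np.array([.2058,-.6429,.2226])),(np.array([0.767,-0.099,-0.327,2.283,0.012,0.252]),np.array([.4554,-.26,.2788])),(np.array([-0.7681,-0.2724,0.6842,2.4346,0.8299,0.2125]),np.array([0.4951,-0.0404,0.2633]))]
E
python3 - <<'E'
from fit import *
print(atz("top",(293,455),.1))
for m in ([],[4],[5],[6],[5,6],[4,5]):
    E=lambda v:np.r_[v[:4],[v[6+m.index(i)] if i in m else 0 for i in(4,5,6)]]
    f=lambda v:np.concatenate([fk(q,sg,E(v))[0]+[v[4],v[5],0]-p for q,p in D])
    r=least_squares(f,[.35,.4,.4,.25,0,0]+[0]*len(m)); print(m,np.abs(r.fun).max().round(5),r.x)
E
```

```text
[ 0.0261 -0.0006  0.1   ]
[] 0.02033 [ 0.3025  0.5104  0.4624  0.3464 -0.0271 -0.0341]
[4] 0.01988 [ 0.2989  0.5922  0.4795  0.4278 -0.0323 -0.0258 -0.0493]
[5] 0.01873 [ 0.1573  0.5229  0.4188  0.3229 -0.0363 -0.0237 -0.1085]
[6] 0.01705 [ 0.3046  0.5742  0.4938  0.3857 -0.0421 -0.0145  0.0351]
[5, 6] 0.01605 [ 0.3849  0.5974  0.5324  0.417  -0.0441 -0.0109  0.0592  0.0516]
[4, 5] 0.00999 [-0.161   0.148   0.2336 -0.1338 -0.0319 -0.0408  0.2436 -0.3597]
```

```bash
cat >> fit.py <<'E'
def fk2(q,v):
    g=[-q[0],q[1],-q[2],q[3],-q[4],q[5]]
    e=lambda a,x:R.from_euler(a,x)
    T=e('z',g[0]);p=T.apply([v[4],v[5],v[0]]);T=T*e('y',g[1])*e('z',g[2]);p=p+T.apply([v[6],v[7],v[1]])
    T=T*e('y',g[3]);T=T*e('z',g[4]);p=p+T.apply([v[8],v[9],v[2]]);T=T*e('y',g[5])
    X=T.apply([0,0,1]); p=p+T.apply([v[10],v[11],v[3]]); return p,T
v0=np.array([.3,.51,.46,.35]+[0]*8)
W=np.array([.03]*4+[.1]*8)
def fit(D=D):
    f=lambda v:np.concatenate([fk2(q,v)[0]-p for q,p in D]+[.05*W*(v-v0)])
    r=least_squares(f,v0); return r.x,np.abs(r.fun[:3*len(D)]).max()
E
python3 - <<'E'
from fit import *
v,e=fit();print(v,e)
# IK feasibility, flipped and unflipped for key poses
lo=np.array([-2.59,-.33,-1.39,.1,-1.04,.21]);hi=np.array([2.59,1.99,1.29,2.45,4.18,1.99])
def ik(p,X,q0):
    f=lambda q:np.r_[(fk2(q,v)[0]-p),.3*(fk2(q,v)[1].apply([0,0,1])-X),.002*(q-q0)]
    r=least_squares(f,np.clip(q0,lo+.02,hi-.02),bounds=(lo,hi));q=r.x
    return np.linalg.norm(fk2(q,v)[0]-p).round(4),q
for nm,p,yw in(("leader",[.577,.2015,.148],26),("leader pre",[.5,.165,.16],26),("pend",[.526,.3045,.132],26),("pin",[.647,-.211,.263],-16.5),("pinpre",[.59,-.194,.263],-16.5),("pend pin",[.647,-.211,.1],-16.5)):
  for t in(10,25,35,45):
    X=Rt(yw,t).as_matrix()[:,0]; P=np.array(p)+.019*X
    a=-np.arctan2(P[1],P[0])
    for q0 in([a,.1,0,2,0,.4],[a,.8,0,2.1,3.14,.8]): 
        e,q=ik(P,X,np.array(q0)); print(nm,t,e,q.round(2))
E
```

```text
[ 0.2493  0.5443  0.4729  0.3102 -0.0024 -0.0251 -0.0018 -0.0169  0.0061
 -0.0003 -0.0054 -0.0003] 1.0105823047834583e-06
leader 10 0.0788 [ 1.11  1.31 -1.3   2.09 -1.04  0.21]
leader 10 0.0015 [ 0.7   1.3  -1.28  2.45  3.13  1.23]
leader 25 0.0621 [ 0.32  0.33 -0.6   2.11 -1.04  0.21]
leader 25 0.0 [-0.29  0.47 -0.09  2.45  3.22  0.91]
leader 35 0.0446 [-0.33  0.26  0.03  2.14 -1.04  0.21]
leader 35 0.0 [-0.33  0.38 -0.05  2.38  3.24  0.58]
leader 45 0.0261 [-0.62  0.29  0.31  2.16 -1.04  0.21]
leader 45 0.0 [-0.3   0.33 -0.08  2.29  3.26  0.26]
leader pre 10 0.0869 [ 1.35  1.3  -1.34  2.28 -1.04  0.21]
leader pre 10 0.0663 [ 0.96  1.44 -1.39  2.45  3.14  0.88]
leader pre 25 0.0701 [ 0.99  0.27 -1.19  2.28 -1.04  0.21]
leader pre 25 0.0402 [ 0.84  0.83 -1.39  2.45  2.61  0.74]
leader pre 35 0.0508 [ 0.29  0.13 -0.55  2.29 -1.04  0.21]
leader pre 35 0.0164 [ 0.82  0.68 -1.39  2.45  2.39  0.64]
leader pre 45 0.0304 [-0.93  0.12  0.64  2.34 -1.04  0.21]
leader pre 45 0.0001 [-0.07  0.2  -0.32  2.45  3.17  0.28]
pend 10 0.0056 [ 0.4   1.55 -1.39  2.45  3.09  1.58]
pend 10 0.0056 [ 0.4  
[... 882 characters left out ...]
2.9   0.57]
pinpre 25 0.0 [ 0.27  0.19 -0.05  2.38  3.02  0.56]
pinpre 35 0.0001 [ 1.12  0.26 -0.98  2.26  2.37  0.34]
pinpre 35 0.0 [ 0.24  0.14 -0.01  2.29  2.94  0.25]
pinpre 45 0.0001 [ 1.03  0.22 -0.87  2.15  1.34  0.21]
pinpre 45 0.0001 [ 1.03  0.22 -0.87  2.15  1.35  0.21]
pend pin 10 0.0 [0.22 0.8  0.02 2.34 3.08 1.4 ]
pend pin 10 0.0 [ 0.28  0.8  -0.06  2.34  3.09  1.4 ]
pend pin 25 0.0 [ 0.59  0.67 -0.42  2.29  2.97  0.94]
pend pin 25 0.0 [ 0.26  0.63 -0.04  2.31  3.07  0.93]
pend pin 35 0.0 [ 0.83  0.67 -0.72  2.22  2.68  0.69]
pend pin 35 0.0 [ 0.25  0.55 -0.02  2.25  3.06  0.62]
pend pin 45 0.0 [ 0.86  0.63 -0.77  2.14  2.29  0.48]
pend pin 45 0.0 [0.22 0.5  0.02 2.17 3.06 0.31]
```

```bash
cat >> fit.py <<'E'
lo=np.array([-2.59,-.33,-1.39,.1,-1.04,.21]);hi=np.array([2.59,1.99,1.29,2.45,4.18,1.99])
v,_=fit()
def ik(p,X,q0):
    f=lambda q:np.r_[(fk2(q,v)[0]-p),.3*(fk2(q,v)[1].apply([0,0,1])-X),.002*(q-q0)]
    r=least_squares(f,np.clip(q0,lo+.02,hi-.02),bounds=(lo+.01,hi-.03));return r.x,np.linalg.norm(fk2(r.x,v)[0]-p)
def full(q): # tool rotation incl q7 up to const
    return fk2(q,v)[1]*R.from_euler('z',-q[6])
E
cat > flip.py <<'E'
from fit import *
import sys
s=arm.sense();q=s["joint_pos"];C=full(q).inv()*Rcur(s)
q00=np.array([1.2321,.4686,-.0486,1.5325,.0241,1.141,-.0823]);print("const check deg",np.degrees((full(q00)*C*R.from_quat([.4169,.5711,-.4169,.5712]).inv()).magnitude()))
t=33;X=Rt(26,t).as_matrix()[:,0];P=np.array([.577,.2015,.148])+.019*X-.075*X
qt,e=ik(P,X,np.array([-.3,.3,0,2.35,3.2,.5]));print(e,qt)
# q7 for S=+1
best=[((np.degrees((full(np.r_[qt,a])*C*Rt(26,t,1).inv()).magnitude())),a) for a in np.linspace(-2.6,2.6,521)];print(min(best))
qt=np.r_[qt,min(best)[1]]
n=int(sys.argv[1]);b=np.array(s["ee_pos"])-fk2(q,v)[0]
for i in range(1,n+1):
    qi=q+(qt-q)*i/n; p=fk2(qi,v)[0]+b*(1-i/n); d=(p-s["ee_pos"])*1000; rv=np.degrees((full(qi)*C*Rcur(s).inv()).as_rotvec())/6
    print(d.round(0).astype(int).tolist()+rv.round(2).tolist(),p.round(3), fk2(qi,v)[1].apply([0,0,1]).round(2))
E
python3 flip.py 18
```

```text
const check deg 0.005426651486517078
0.012168693761693411 [ 0.8178  0.6069 -1.38    2.42    2.4468  0.5941]
(np.float64(2.014088790014101), np.float64(-0.4900000000000002))
[0, 1, -7, -1.93, 0.14, 1.33] [ 0.495 -0.039  0.256] [ 0.68 -0.01 -0.73]
[0, 3, -17, -3.78, 0.37, 2.7] [ 0.495 -0.038  0.247] [ 0.67 -0.06 -0.74]
[1, 5, -28, -5.53, 0.69, 4.13] [ 0.496 -0.036  0.235] [ 0.65 -0.11 -0.75]
[2, 7, -42, -7.16, 1.04, 5.61] [ 0.497 -0.033  0.221] [ 0.64 -0.14 -0.76]
[4, 11, -57, -8.66, 1.39, 7.16] [ 0.499 -0.029  0.206] [ 0.62 -0.17 -0.76]
[6, 16, -74, -10.02, 1.71, 8.76] [ 0.501 -0.024  0.189] [ 0.61 -0.18 -0.77]
[8, 23, -91, -11.25, 1.94, 10.41] [ 0.503 -0.017  0.172] [ 0.6  -0.19 -0.77]
[10, 32, -108, -12.36, 2.06, 12.09] [ 0.505 -0.009  0.155] [ 0.6  -0.19 -0.78]
[12, 43, -125, -13.37, 2.01, 13.76] [0.507 0.003 0.139] [ 0.59 -0.17 -0.79]
[14, 57, -140, -14.3, 1.78, 15.39] [0.509 0.017 0.124] [ 0.59 -0.14 -0.79]
[16, 74, -152, -15.19, 1.33, 16.95] [0.511 0.033 0.111] [ 0.59 -0.1  -0.8 ]
[19, 93, -161, -16.08, 0.65, 18.36] [0.514 0.052 0.102] [ 0.6  -0.06 -0.8 ]
[22, 114, -166, -17.01, -0.25, 19.59] [0.517 0.074 0.098] [ 0.61  0.   -0.79]
[26, 137, -164, -18.04, -1.33, 20.56] [0.521 0.096 0.099] [ 0.63  0.07 -0.78]
[31, 160, -156, -19.2, -2.57, 21.22] [0.526 0.12  0.108] [ 0.65  0.14 -0.75]
[37, 184, -139, -20.54, -3.89, 21.51] [0.532 0.143 0.124] [ 0.67  0.22 -0.71]
[44, 205, -115, 20.43, 4.81, -19.77] [0.539 0.165 0.149] [ 0.7   0.3  -0.65]
[51, 224, -81, 20.5, 5.5, -17.86] [0.546 0.183 0.183] [ 0.73  0.37 -0.57]
```

```bash
sed -i 's/^t=33.*/t=33;YW=3;X=Rt(YW,t).as_matrix()[:,0];P=np.array([.555,-.02,.27])/; s/\[-.3,.3,0,2.35,3.2,.5\]/[0,.2,0,2.35,3.1,.4]/; s/Rt(26,t,1)/Rt(YW,t,1)/' flip.py; python3 flip.py 18
```

```text
const check deg 0.005426651486517078
0.00026713567388619397 [ 0.5841 -0.005  -0.589   2.42    3.297   0.2709]
(np.float64(0.17870207459891266), np.float64(-1.7000000000000002))
[3, -11, 6, -1.48, -0.23, 0.92] [ 0.498 -0.051  0.269] [ 0.71 -0.01 -0.71]
[7, -20, 12, -2.96, -0.41, 1.84] [ 0.502 -0.061  0.275] [ 0.72 -0.05 -0.69]
[11, -29, 18, -4.43, -0.53, 2.78] [ 0.506 -0.069  0.281] [ 0.74 -0.08 -0.67]
[15, -35, 24, -5.88, -0.6, 3.72] [ 0.51  -0.076  0.287] [ 0.75 -0.11 -0.65]
[19, -40, 29, -7.32, -0.63, 4.68] [ 0.514 -0.081  0.292] [ 0.77 -0.13 -0.63]
[24, -44, 33, -8.72, -0.63, 5.67] [ 0.519 -0.084  0.297] [ 0.78 -0.15 -0.61]
[29, -45, 37, -10.1, -0.6, 6.67] [ 0.524 -0.086  0.3  ] [ 0.79 -0.17 -0.59]
[34, -45, 40, -11.44, -0.55, 7.7] [ 0.529 -0.086  0.303] [ 0.8  -0.17 -0.57]
[39, -44, 41, -12.74, -0.5, 8.76] [ 0.534 -0.084  0.305] [ 0.81 -0.17 -0.55]
[44, -41, 42, -14.0, -0.45, 9.84] [ 0.539 -0.081  0.305] [ 0.82 -0.16 -0.54]
[48, -37, 41, -15.22, -0.41, 10.94] [ 0.543 -0.077  0.304] [ 0.83 -0.15 -0.53]
[52, -31, 39, -16.41, -0.39, 12.07] [ 0.547 -0.072  0.302] [ 0.84 -0.14 -0.52]
[56, -24, 36, -17.56, -0.4, 13.21] [ 0.551 -0.065  0.299] [ 0.85 -0.11 -0.52]
[58, -17, 32, -18.67, -0.45, 14.36] [ 0.553 -0.057  0.295] [ 0.85 -0.09 -0.52]
[60, -8, 26, -19.75, -0.56, 15.52] [ 0.555 -0.049  0.29 ] [ 0.85 -0.06 -0.52]
[61, 1, 20, -20.8, -0.72, 16.67] [ 0.556 -0.04   0.284] [ 0.85 -0.03 -0.53]
[61, 11, 14, -21.84, -0.96, 17.82] [ 0.556 -0.03   0.277] [ 0.84  0.01 -0.54]
[60, 20, 7, -22.86, -1.27, 18.95] [ 0.555 -0.02   0.27 ] [ 0.84  0.04 -0.55]
```

Call:
drive_tool:
  deltas:
    - [3, -9, 5, -1.18, -0.19, 0.74]
    - [5, -17, 10, -2.37, -0.33, 1.47]
    - [8, -23, 14, -3.55, -0.46, 2.22]
    - [12, -30, 19, -4.72, -0.55, 2.97]
    - [15, -35, 24, -5.88, -0.6, 3.72]
    - [18, -39, 28, -7.04, -0.62, 4.48]
    - [22, -42, 31, -8.16, -0.63, 5.27]
    - [26, -44, 35, -9.27, -0.62, 6.07]
    - [30, -45, 38, -10.37, -0.59, 6.88]
    - [34, -45, 40, -11.44, -0.55, 7.7]

```text
clock: 4.05
ee_pos: [0.5293, -0.0854, 0.3039]
orientation: [0.95, 0.005, 0.299, -0.092]
ft_force: [-0.8, -0.4, -0.3]
gripper_width: 0.46
```

```bash
python3 flip.py 11; python3 -c "
from h import *
s=arm.sense();print(s['joint_pos'].round(2),s['ee_pos'])"
```

```text
const check deg 0.005426651486519998
0.00026713567388619397 [ 0.5841 -0.005  -0.589   2.42    3.297   0.2709]
(np.float64(0.17870207459893456), np.float64(-1.7000000000000002))
[6, 1, 8, -1.31, -0.06, 0.84] [ 0.535 -0.085  0.312] [ 0.82 -0.18 -0.54]
[11, 3, 13, -2.59, -0.06, 1.7] [ 0.54  -0.082  0.317] [ 0.84 -0.17 -0.52]
[16, 7, 16, -3.84, -0.01, 2.57] [ 0.545 -0.078  0.32 ] [ 0.85 -0.16 -0.5 ]
[20, 13, 16, -5.05, 0.08, 3.46] [ 0.55  -0.073  0.32 ] [ 0.86 -0.15 -0.49]
[24, 19, 13, -6.22, 0.19, 4.37] [ 0.553 -0.066  0.317] [ 0.87 -0.13 -0.48]
[27, 26, 9, -7.33, 0.32, 5.3] [ 0.556 -0.059  0.313] [ 0.87 -0.11 -0.48]
[29, 34, 2, -8.4, 0.45, 6.26] [ 0.558 -0.051  0.306] [ 0.87 -0.08 -0.49]
[29, 42, -6, -9.42, 0.56, 7.23] [ 0.559 -0.044  0.298] [ 0.86 -0.05 -0.5 ]
[29, 50, -15, -10.4, 0.66, 8.21] [ 0.559 -0.036  0.289] [ 0.86 -0.02 -0.51]
[28, 58, -24, -11.34, 0.72, 9.21] [ 0.557 -0.028  0.28 ] [ 0.85  0.01 -0.53]
[26, 65, -34, -12.24, 0.74, 10.21] [ 0.555 -0.02   0.27 ] [ 0.84  0.04 -0.55]
[-0.53 -0.2   0.43  2.44  1.83  0.31 -1.9 ] [ 0.52925359 -0.08537995  0.30388541]
```

Working well (q5 now 1.83). Continue.

Call:
drive_tool:
  deltas:
    - [6, 1, 8, -1.31, -0.06, 0.84]
    - [11, 3, 13, -2.59, -0.06, 1.7]
    - [16, 7, 16, -3.84, 0, 2.57]
    - [20, 13, 16, -5.05, 0.08, 3.46]
    - [24, 19, 13, -6.22, 0.19, 4.37]
    - [27, 26, 9, -7.33, 0.32, 5.3]
    - [29, 34, 2, -8.4, 0.45, 6.26]
    - [29, 42, -6, -9.42, 0.56, 7.23]
    - [29, 50, -15, -10.4, 0.66, 8.21]
    - [28, 60, -26, -11.5, 0.74, 9.4]

```text
clock: 5.05
ee_pos: [0.5572, -0.0253, 0.2779]
orientation: [0.728, -0.629, 0.205, 0.179]
ft_force: [-0.1, 0.5, -0.2]
gripper_width: 0.458
```

```bash
sed -i 's/^S=-1/S=1/' h.py; cat > plan.py <<'E'
from fit import *
import sys
# args: x y z yaw tilt n  (grasp point target) -> rows & feasible joints
a=[float(x) for x in sys.argv[1:6]];n=int(sys.argv[6])
s=arm.sense();X=Rt(a[3],a[4]).as_matrix()[:,0];P=np.array(a[:3])+.019*X
q,e=ik(P,X,s["joint_pos"][:6]);print("now",s["joint_pos"].round(2),"ik",q.round(2),round(e,4))
r=np.array(row(s,P,a[3],a[4]))
for i in range(1,n+1): print((r*i/n).round(2).tolist())
X=Rcur(s).as_matrix()[:,0];print("grasp pt now",(s["ee_pos"]-.019*X).round(4),"tilt",np.degrees(np.arcsin(-X[2])).round(1),"yaw",np.degrees(np.arctan2(X[1],X[0])).round(1),"F",s["ft_force"].round(2))
E
python3 plan.py .535 .181 .178 26 33 5;python3 plan.py .577 .2015 .148 26 33 1
```

```text
Traceback (most recent call last):
  File "plan.py", line 6, in <module>
    q,e=ik(P,X,s["joint_pos"][:6]);print("now",s["joint_pos"].round(2),"ik",q.round(2),round(e,4))
        ~~^^^^^^^^^^^^^^^^^^^^^^^^
  File "fit.py", line 20, in ik
    r=least_squares(f,np.clip(q0,lo+.02,hi-.02),bounds=(lo+.01,hi-.03));return r.x,np.linalg.norm(fk2(r.x,v)[0]-p)
ValueError: Initial guess is outside of provided bounds
Traceback (most recent call last):
  File "plan.py", line 6, in <module>
    q,e=ik(P,X,s["joint_pos"][:6]);print("now",s["joint_pos"].round(2),"ik",q.round(2),round(e,4))
        ~~^^^^^^^^^^^^^^^^^^^^^^^^
  File "fit.py", line 20, in ik
    r=least_squares(f,np.clip(q0,lo+.02,hi-.02),bounds=(lo+.01,hi-.03));return r.x,np.linalg.norm(fk2(r.x,v)[0]-p)
ValueError: Initial guess is outside of provided bounds
```

```bash
sed -i 's/hi-.03));return/hi-.01));return/' fit.py
for t in 33 38; do for p in ".535 .181 .178" ".577 .2015 .148" ".577 .2015 .162" ".555 .191 .163"; do python3 plan.py $p 26 $t 1;done;done; python3 plan.py .647 -.211 .265 -16.5 33 1;python3 plan.py .62 -.203 .285 -16.5 33 1
```

```text
now [ 0.14 -0.03 -0.19  2.45  3.03  0.29 -1.64] ik [ 0.62  0.5  -1.12  2.44  2.73  0.61] 0.0009
[-7.9, 213.3, -110.2, -1.23, -0.05, 5.04]
grasp pt now [ 0.5411 -0.0253  0.2878] tilt 31.6 yaw 0.2 F [-0.11  0.48 -0.17]
now [ 0.14 -0.03 -0.19  2.45  3.03  0.29 -1.64] ik [-0.06  0.41 -0.35  2.39  3.11  0.63] 0.0
[34.1, 233.8, -140.2, -1.23, -0.05, 5.04]
grasp pt now [ 0.5411 -0.0253  0.2878] tilt 31.6 yaw 0.2 F [-0.11  0.48 -0.17]
now [ 0.14 -0.03 -0.19  2.45  3.03  0.29 -1.64] ik [-0.06  0.38 -0.36  2.38  3.11  0.59] 0.0
[34.1, 233.8, -126.2, -1.23, -0.05, 5.04]
grasp pt now [ 0.5411 -0.0253  0.2878] tilt 31.6 yaw 0.2 F [-0.11  0.48 -0.17]
now [ 0.14 -0.03 -0.19  2.45  3.03  0.29 -1.64] ik [-0.04  0.35 -0.36  2.43  3.13  0.61] 0.0
[12.1, 223.3, -125.2, -1.23, -0.05, 5.04]
grasp pt now [ 0.5411 -0.0253  0.2878] tilt 31.6 yaw 0.2 F [-0.11  0.48 -0.17]
now [ 0.14 -0.03 -0.19  2.45  3.03  0.29 -1.64] ik [-0.02  0.25 -0.37  2.42  3.14  0.42] 0.0
[-8.8, 212.8, -111.6, -1.38, 0.78, 5.09]
grasp pt now [ 0.5411 -0.0253  0.2878] tilt 31.6 yaw 0.2 F [-0.11  0.48 -0.17]
now [ 0.14 -0.03 -0.19  2.45
[... 336 characters left out ...]
5411 -0.0253  0.2878] tilt 31.6 yaw 0.2 F [-0.11  0.48 -0.17]
now [ 0.14 -0.03 -0.19  2.45  3.03  0.29 -1.64] ik [-0.05  0.31 -0.36  2.39  3.1   0.45] 0.0
[11.2, 222.8, -126.6, -1.38, 0.78, 5.09]
grasp pt now [ 0.5411 -0.0253  0.2878] tilt 31.6 yaw 0.2 F [-0.11  0.48 -0.17]
now [ 0.14 -0.03 -0.19  2.45  3.03  0.29 -1.64] ik [ 0.26  0.23 -0.02  2.19  2.96  0.28] 0.0
[105.0, -190.3, -23.2, -1.15, 0.4, -2.03]
grasp pt now [ 0.5411 -0.0253  0.2878] tilt 31.6 yaw 0.2 F [-0.11  0.48 -0.17]
now [ 0.14 -0.03 -0.19  2.45  3.03  0.29 -1.64] ik [ 0.25  0.16 -0.02  2.23  2.93  0.24] 0.0
[78.0, -182.3, -3.2, -1.15, 0.4, -2.03]
grasp pt now [ 0.5411 -0.0253  0.2878] tilt 31.6 yaw 0.2 F [-0.11  0.48 -0.17]
```

```bash
python3 plan.py .541 .184 .175 26 34 8; python3 plan.py .577 .2015 .148 26 34 1
```

```text
now [ 0.14 -0.03 -0.19  2.45  3.03  0.29 -1.64] ik [ 0.13  0.32 -0.55  2.44  3.06  0.55] 0.0001
[-0.26, 27.02, -14.19, -0.16, 0.02, 0.63]
[-0.52, 54.05, -28.38, -0.32, 0.03, 1.26]
[-0.79, 81.07, -42.56, -0.47, 0.04, 1.89]
[-1.05, 108.1, -56.75, -0.63, 0.06, 2.52]
[-1.31, 135.12, -70.94, -0.79, 0.08, 3.16]
[-1.58, 162.15, -85.12, -0.94, 0.09, 3.79]
[-1.84, 189.18, -99.31, -1.1, 0.1, 4.42]
[-2.1, 216.2, -113.5, -1.26, 0.12, 5.05]
grasp pt now [ 0.5411 -0.0253  0.2878] tilt 31.6 yaw 0.2 F [-0.11  0.48 -0.17]
now [ 0.14 -0.03 -0.19  2.45  3.03  0.29 -1.64] ik [-0.06  0.41 -0.35  2.38  3.1   0.59] 0.0
[33.9, 233.7, -140.5, -1.26, 0.12, 5.05]
grasp pt now [ 0.5411 -0.0253  0.2878] tilt 31.6 yaw 0.2 F [-0.11  0.48 -0.17]
```

Call:
drive_tool:
  deltas:
    - [0, 27, -12, -0.16, 0, 0.63]
    - [0, 54, -26, -0.32, 0, 1.26]
    - [0, 81, -42, -0.47, 0, 1.9]
    - [0, 108, -56, -0.63, 0.05, 2.5]
    - [0, 135, -70, -0.8, 0.08, 3.2]
    - [0, 162, -85, -0.95, 0.09, 3.8]
    - [0, 189, -99, -1.1, 0.1, 4.4]
    - [-1, 210, -110, -1.2, 0.12, 4.8]
    - [-2, 216, -113, -1.26, 0.12, 5.05]
    - [-2, 216, -113, -1.26, 0.12, 5.05]

```text
clock: 6.05
ee_pos: [0.5553, 0.1909, 0.1647]
orientation: [-0.612, 0.705, -0.049, -0.354]
ft_force: [-0.3, 0.5, -0.0]
gripper_width: 0.459
```

```bash
python3 plan.py .577 .2015 .148 26 34 4; python3 - <<'E'
from h import *
o=np.zeros((600,800,3),np.uint8)
a=arm.read_camera("scene")[:,:,::-1];b=arm.read_camera("top")[:,:,::-1]
print(arm.spot_point("scene","leader_grip")[:2] and [(np.round(d["at"],1),round(d["p"],2)) for d in arm.spot_point("scene","leader_grip")[:2]])
r=lambda i,x,y,w,h:cv2.resize(i[y:y+h,x:x+w],(400,600),interpolation=cv2.INTER_CUBIC)
o[:,:400]=r(a,314,255,100,150);o[:,400:]=r(b,170,190,100,150);cv2.imwrite("pics/c2.png",o)
E
```

```text
now [ 0.62  0.54 -1.17  2.43  2.62  0.63 -0.74] ik [ 0.55  0.67 -1.11  2.35  2.62  0.68] 0.0
[8.95, 4.38, -6.82, -0.0, -0.0, -0.0]
[17.9, 8.75, -13.65, -0.0, -0.0, -0.0]
[26.85, 13.12, -20.48, -0.0, -0.01, -0.0]
[35.8, 17.5, -27.3, -0.0, -0.01, -0.0]
grasp pt now [0.5412 0.184  0.1753] tilt 34.0 yaw 26.0 F [-0.28  0.53 -0.01]
[(array([364.5, 341. ]), 0.71)]
```

View pics/c2.png

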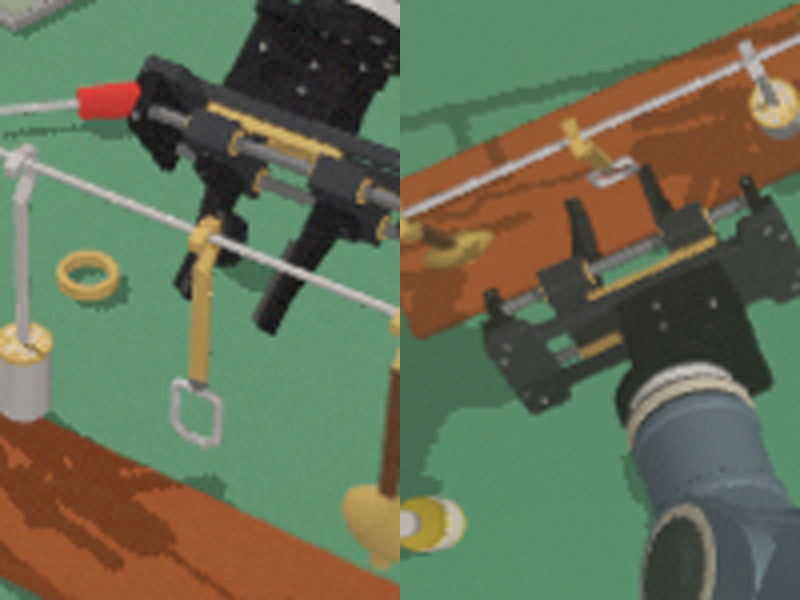

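Both fingers straddle the leader (scene 364,341; fingers at 361,328 and 381,335), so I go in and grip.

Call:
drive_tool:
  deltas:
    - [7, 3.5, -5.5, 0, 0, 0]
    - [14, 7, -11, 0, 0, 0]
    - [22, 10.5, -16.5, 0, 0, 0]
    - [29, 14, -22, 0, 0, 0]
    - [36, 17.5, -27, 0, 0, 0]
    - [36, 17.5, -27, 0, 0, 0]
    - [36, 17.5, -27, 0, 0, 0]
    - [36, 17.5, -27, 0, 0, 0]
    - [36, 17.5, -27, 0, 0, 0]
    - [36, 17.5, -27, 0, 0, 0]

```text
clock: 7.25
ee_pos: [0.5915, 0.207, 0.1387]
orientation: [-0.612, 0.706, -0.05, -0.352]
ft_force: [-0.7, 0.2, -0.4]
gripper_width: 0.462
```

Call:
drive_tool:
  deltas:
    - [0, 0, 0, 0, 0, 0]
    - [0, 0, 0, 0, 0, 0]
    - [0, 0, 0, 0, 0, 0]
    - [0, 0, 0, 0, 0, 0]
    - [0, 0, 0, 0, 0, 0]
    - [0, 0, 0, 0, 0, 0]
    - [0, 0, 0, 0, 0, 0]
    - [0, 0, 0, 0, 0, 0]
    - [0, 0, 0, 0, 0, 0]
    - [0, 0, 0, 0, 0, 0]
  claw: 0
  grip_force: 10

```text
clock: 8.25
ee_pos: [0.5914, 0.207, 0.1387]
orientation: [-0.612, 0.706, -0.05, -0.352]
ft_force: [-0.7, 0.6, -0.0]
gripper_width: 0.114
```

```bash
python3 plan.py .577 .2015 .148 26 34 1; python3 - <<'E'
from h import *
o=np.zeros((600,800,3),np.uint8)
a=arm.read_camera("scene")[:,:,::-1];b=arm.read_camera("top")[:,:,::-1]
r=lambda i,x,y,w,h:cv2.resize(i[y:y+h,x:x+w],(400,600),interpolation=cv2.INTER_CUBIC)
o[:,:400]=r(a,324,275,80,120);o[:,400:]=r(b,180,190,80,120);cv2.imwrite("pics/c3.png",o)
# loop bottom height
for P in([.577,.2015],[.5755,.201]):
  zs=np.arange(.07,.11,.001); d=[abs(proj("scene",[*P,z])[1]-364.5) for z in zs]; print("loop bottom z",zs[int(np.argmin(d))], proj("scene",[*P,zs[int(np.argmin(d))]]))
E
```

```text
now [ 0.51  0.65 -1.09  2.37  2.62  0.69 -0.69] ik [ 0.53  0.65 -1.09  2.35  2.64  0.67] 0.0
[-0.3, 1.4, -1.3, 0.02, 0.01, 0.02]
grasp pt now [0.5773 0.2001 0.1493] tilt 34.0 yaw 25.8 F [-0.68  0.56 -0.02]
loop bottom z 0.08600000000000002 [362.82388927 364.39441823]
loop bottom z 0.08400000000000002 [363.22649581 364.652404  ]
```

View pics/c3.png

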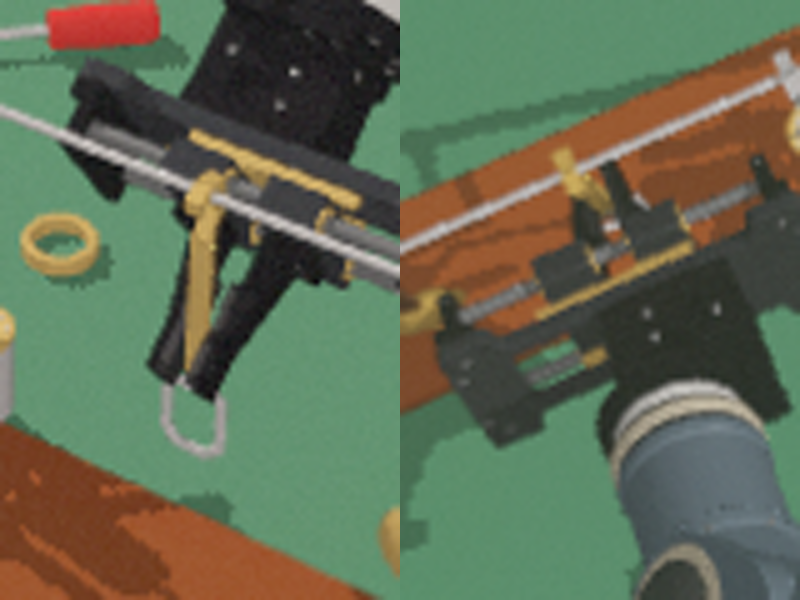

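Call:
drive_tool:
  deltas:
    - [0, 0, 4, 0, 0, 0]
    - [0, 0, 8, 0, 0, 0]
    - [0, 0, 11.5, 0, 0, 0]
    - [0, 0, 11.5, 0, 0, 0]
    - [0, 0, 11.5, 0, 0, 0]
    - [-5, -2.5, 11.5, 0, 0, 0]
    - [-10, -5, 11.5, 0, 0, 0]
    - [-15, -7.5, 11.5, 0, 0, 0]
    - [-20, -10, 11.5, 0, 0, 0]
    - [-24, -12, 11.5, 0, 0, 0]
  grip_force: 15

```text
clock: 9.35
ee_pos: [0.5668, 0.1947, 0.15]
orientation: [-0.612, 0.706, -0.05, -0.353]
ft_force: [-0.2, 0.0, -1.0]
gripper_width: 0.115
```

```bash
python3 plan.py .615 -.2 .277 -16.5 33 1; python3 plan.py .55 .18 .22 22 34 1;python3 plan.py .57 .0 .277 3 33.5 1
```

```text
now [ 0.57  0.6  -1.13  2.42  2.63  0.68 -0.71] ik [ 0.97  0.25 -0.82  2.22  2.47  0.33] 0.0
[63.5, -399.2, 116.7, 0.03, -0.17, -7.07]
grasp pt now [0.5526 0.1878 0.1606] tilt 34.0 yaw 25.8 F [-0.15  0.01 -0.96]
now [ 0.57  0.6  -1.13  2.42  2.63  0.68 -0.71] ik [ 0.65  0.38 -1.17  2.38  2.54  0.5 ] 0.0
[-2.2, -8.8, 59.4, 0.02, 0.01, -0.65]
grasp pt now [0.5526 0.1878 0.1606] tilt 34.0 yaw 25.8 F [-0.15  0.01 -0.96]
now [ 0.57  0.6  -1.13  2.42  2.63  0.68 -0.71] ik [ 0.91  0.11 -1.02  2.35  2.8   0.28] 0.0
[19.1, -193.8, 116.5, 0.04, -0.07, -3.82]
grasp pt now [0.5526 0.1878 0.1606] tilt 34.0 yaw 25.8 F [-0.15  0.01 -0.96]
```

```bash
python3 plan.py .613 -.2 .2755 -16 34 1; python3 plan.py .56 .1 .245 14 34 1;python3 plan.py .575 -.03 .272 0 34 1
```

```text
now [ 0.57  0.6  -1.13  2.42  2.63  0.68 -0.71] ik [ 0.97  0.24 -0.81  2.21  2.46  0.3 ] 0.0
[61.4, -399.0, 114.9, 0.02, 0.0, -6.98]
grasp pt now [0.5526 0.1878 0.1606] tilt 34.0 yaw 25.8 F [-0.15  0.01 -0.96]
now [ 0.57  0.6  -1.13  2.42  2.63  0.68 -0.71] ik [ 0.81  0.24 -1.14  2.38  2.64  0.39] 0.0
[8.5, -90.8, 84.4, 0.02, 0.01, -1.98]
grasp pt now [0.5526 0.1878 0.1606] tilt 34.0 yaw 25.8 F [-0.15  0.01 -0.96]
now [ 0.57  0.6  -1.13  2.42  2.63  0.68 -0.71] ik [ 0.93  0.13 -0.99  2.34  2.73  0.28] 0.0
[24.0, -224.7, 111.4, 0.02, 0.01, -4.32]
grasp pt now [0.5526 0.1878 0.1606] tilt 34.0 yaw 25.8 F [-0.15  0.01 -0.96]
```

Call:
drive_tool:
  deltas:
    - [0, -8, 25, 0, 0, -0.2]
    - [2, -30, 50, 0, 0, -0.7]
    - [6, -65, 72, 0, 0, -1.4]
    - [10, -105, 88, 0, 0, -2.2]
    - [16, -150, 100, 0, 0, -3]
    - [20, -195, 108, 0, 0, -3.8]
    - [25, -240, 112, 0, 0, -4.5]
    - [32, -285, 114, 0, 0, -5.3]
    - [40, -325, 115, 0, 0, -5.9]
    - [48, -360, 115, 0, 0, -6.5]

```text
clock: 10.35
ee_pos: [0.6142, -0.168, 0.265]
orientation: [0.695, -0.649, 0.284, 0.126]
ft_force: [-0.1, 0.2, -0.1]
gripper_width: 0.111
```

```bash
python3 plan.py .613 -.2015 .2755 -16 34 1
```

```text
now [ 1.09  0.23 -1.    2.26  2.39  0.33 -0.76] ik [ 1.09  0.28 -0.96  2.21  2.36  0.32] 0.0
[13.9, -37.8, -0.1, 0.03, -0.01, -0.44]
grasp pt now [ 0.5989 -0.1643  0.2756] tilt 34.0 yaw -13.5 F [-0.09  0.21 -0.12]
```

Call:
drive_tool:
  deltas:
    - [2, -8, 0, 0, 0, -0.1]
    - [5, -16, 0, 0, 0, -0.2]
    - [8, -24, 0, 0, 0, -0.3]
    - [11, -31, 0, 0, 0, -0.4]
    - [13, -36, 0, 0, 0, -0.4]
    - [14, -38, 0, 0, 0, -0.4]
    - [14, -38, 0, 0, 0, -0.4]
    - [14, -38, 0, 0, 0, -0.4]
    - [14, -38, 0, 0, 0, -0.4]
    - [14, -38, 0, 0, 0, -0.4]

```text
clock: 11.35
ee_pos: [0.6281, -0.2057, 0.265]
orientation: [0.697, -0.643, 0.298, 0.112]
ft_force: [-0.9, -0.4, -1.1]
gripper_width: 0.11
```

```bash
python3 plan.py .613 -.2015 .2755 -16 34 1; python3 - <<'E'
from h import *
a=arm.read_camera("scene")[:,:,::-1].copy();b=arm.read_camera("top")[:,:,::-1].copy()
cv2.imwrite("pics/s4.png",a);cv2.imwrite("pics/t4.png",b)
o=np.zeros((600,800,3),np.uint8)
r=lambda i,x,y,w,h:cv2.resize(i[y:y+h,x:x+w],(400,600),interpolation=cv2.INTER_CUBIC)
o[:,:400]=r(a,212,165,60,90);o[:,400:]=r(b,365,155,60,90);cv2.imwrite("pics/c4.png",o)
for c in("scene","top"):
  for n in("leader_hook","suspension_pin"): print(c,n,[(np.round(d["at"],1).tolist(),round(float(d["p"]),2)) for d in arm.spot_point(c,n)][:3])
for n,P in(("hook exp",[.613,-.2015,.3639]),("pin",[.6467,-.2113,.35])):print(n,proj("scene",P),proj("top",P))
E
```

```text
now [ 1.07  0.27 -0.94  2.21  2.37  0.32 -0.71] ik [ 1.08  0.27 -0.94  2.21  2.37  0.32] 0.0
[-0.0, -0.1, -0.1, 0.03, -0.01, -0.04]
grasp pt now [ 0.613  -0.2014  0.2756] tilt 34.0 yaw -15.9 F [-0.92 -0.4  -1.07]
scene leader_hook [([263.7, 187.7], 0.6)]
scene suspension_pin [([249.8, 194.3], 0.71)]
top leader_hook [([385.9, 199.5], 0.5)]
top suspension_pin [([382.3, 207.7], 0.22)]
hook exp [262.29378451 186.3454151 ] [388.95115952 201.88010984]
pin [248.51695165 193.12833543] [392.77600088 188.34679991]
```

View pics/c4.png

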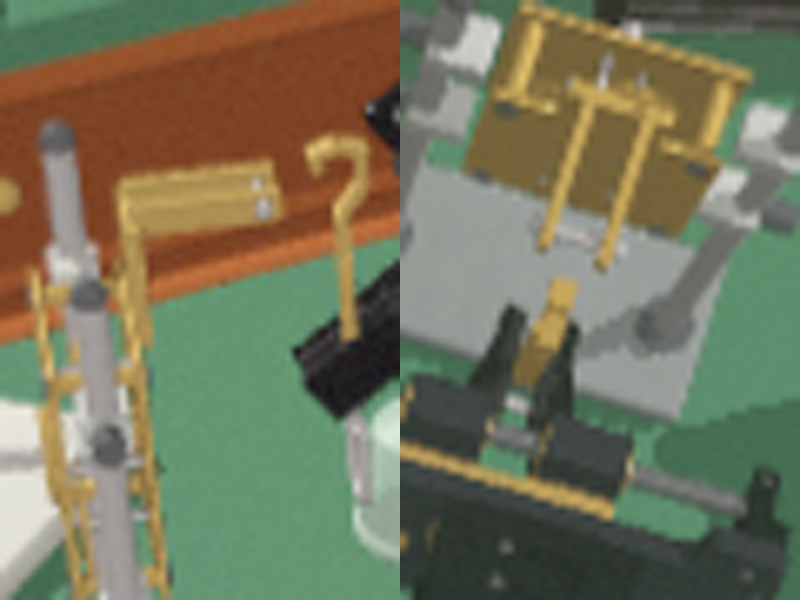

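```bash
python3 - <<'E'
from h import *
np.set_printoptions(precision=4,suppress=True)
print("top mine",atz("top",(391.7,190.2),.35),"scene mine",atz("scene",(251.1,194.3),.35),"scene mine bias-corr",atz("scene",(251.0,192.9),.35))
print("net top",atz("top",(392.7,188.5),.35),"net scene now corrected by hook bias",atz("scene",(249.8-1.4,194.3-1.4),.35))
o=np.zeros((600,800,3),np.uint8)
a=cv2.imread("pics/s4.png");b=cv2.imread("pics/t0.png") if False else cv2.imread("pics/t4.png")
r=lambda i,x,y,w,h:cv2.resize(i[y:y+h,x:x+w],(400,600),interpolation=cv2.INTER_LANCZOS4)
o[:,:400]=r(a,238,176,24,36);o[:,400:]=r(b,379,180,24,36)
o=cv2.convertScaleAbs(o,alpha=1.2);cv2.imwrite("pics/c5.png",o)
E
```

```text
top mine [ 0.6425 -0.209   0.35  ] scene mine [ 0.6438 -0.2024  0.35  ] scene mine bias-corr [ 0.641  -0.2092  0.35  ]
net top [ 0.6464 -0.2111  0.35  ] net scene now corrected by hook bias [ 0.6464 -0.2125  0.35  ]
```

View pics/c5.png

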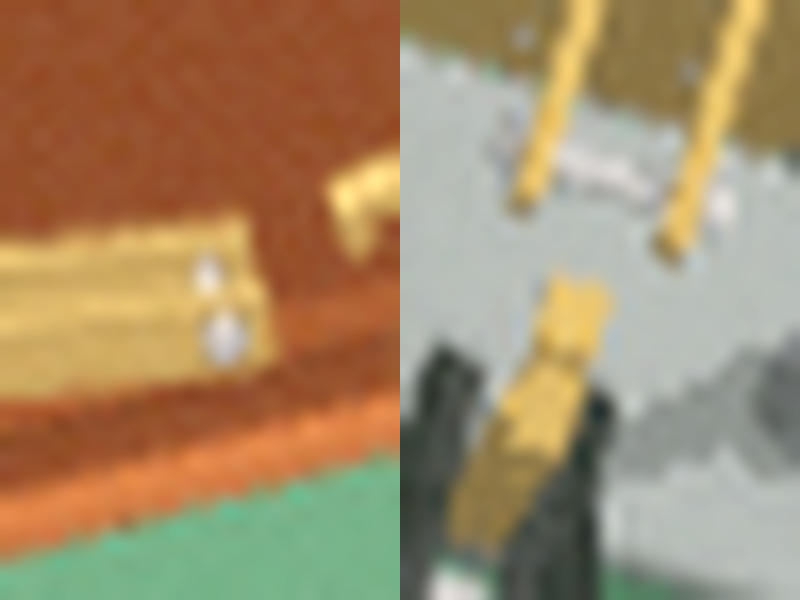

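```bash
python3 - <<'E'
from h import *
np.set_printoptions(precision=4,suppress=True)
print("top",atz("top",(391.5,189.6),.35),"scene",atz("scene",(250.4,192.9),.35), *tri((250.4,192.9),(391.5,189.6)))
f=lambda u,v:(378.5+(u-400+.5)/16.667,179.5+(v+.5)/16.667)
# hook top front edge (x=+10.5 or so, z apex+4.3 -> sloping), cheek tips
print("hook front edge exp x: apex .613 + .0085..; seen", atz("top",f(580,282),.364), "cheek tips",atz("top",f(522,205),.352),atz("top",f(668,252),.352))
print("hook centre seen", atz("top",f(570,322),.368))
P=np.array([.613,-.2015,.368]);e=np.array([.961,-.276,0])
for d in(-.0105,0,.0105): print(d,proj("top",P+d*e-np.array([378.5,179.5,0])[0]*0))
E
```

```text
top [ 0.6438 -0.2085  0.35  ] scene [ 0.6422 -0.21    0.35  ] [ 0.6433 -0.2082  0.3511] 0.0005941508671355605
hook front edge exp x: apex .613 + .0085..; seen [ 0.625  -0.2022  0.364 ] cheek tips [ 0.638 -0.196  0.352] [ 0.6322 -0.2151  0.352 ]
hook centre seen [ 0.6187 -0.2005  0.368 ]
-0.0105 [387.7971 206.0198]
0 [389.1886 201.4596]
0.0105 [390.5774 196.9094]
```

Call:
drive_tool:
  deltas:
    - [3, -1, 0, 0, 0, -0.1]
    - [7, -2, 0, 0, 0, -0.1]
    - [11, -3.3, 0, 0, 0, -0.1]
    - [15, -4.5, 0, 0, 0, -0.1]
    - [19, -5.7, 0, 0, 0, -0.1]
    - [22, -6.6, 0, 0, 0, -0.1]
    - [25, -7.5, 0, 0, 0, -0.1]
    - [27, -8.1, 0, 0, 0, -0.1]
    - [29, -8.7, 0, 0, 0, -0.1]
    - [29, -8.7, 0, 0, 0, -0.1]

```text
clock: 12.65
ee_pos: [0.6574, -0.2147, 0.265]
orientation: [0.698, -0.641, 0.301, 0.108]
ft_force: [0.3, 0.1, -1.5]
gripper_width: 0.111
```

```bash
python3 plan.py .642 -.21 .2755 -16.5 34 1; python3 - <<'E'
from h import *
a=arm.read_camera("scene")[:,:,::-1].copy();b=arm.read_camera("top")[:,:,::-1].copy()
o=np.zeros((600,800,3),np.uint8)
r=lambda i,x,y,w,h:cv2.resize(i[y:y+h,x:x+w],(400,600),interpolation=cv2.INTER_LANCZOS4)
o[:,:400]=r(a,232,170,32,48);o[:,400:]=r(b,377,174,32,48)
cv2.imwrite("pics/c6.png",o)
E
```

```text
now [ 0.98  0.31 -0.87  2.15  2.29  0.33 -0.63] ik [ 0.99  0.31 -0.86  2.15  2.29  0.33] 0.0
[-0.3, 0.3, -0.1, 0.03, -0.01, -0.02]
grasp pt now [ 0.6423 -0.2103  0.2756] tilt 34.0 yaw -16.5 F [ 0.27  0.12 -1.51]
```

View pics/c6.png

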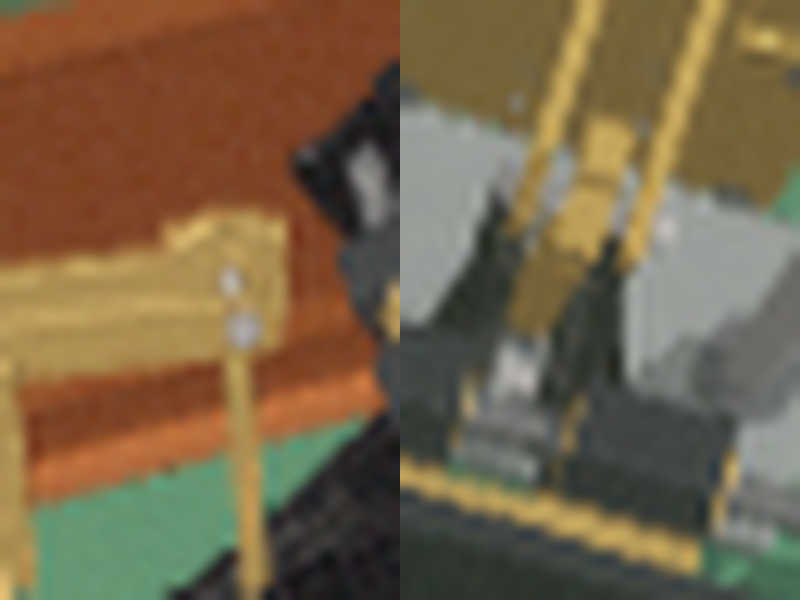

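Call:
drive_tool:
  deltas:
    - [0, 0, -1, 0, 0, 0]
    - [0, 0, -2, 0, 0, 0]
    - [0, 0, -3, 0, 0, 0]
    - [0, 0, -4, 0, 0, 0]
    - [0, 0, -5, 0, 0, 0]
    - [0, 0, -6, 0, 0, 0]
    - [0, 0, -7, 0, 0, 0]
    - [0, 0, -8, 0, 0, 0]
    - [0, 0, -9, 0, 0, 0]
    - [0, 0, -9, 0, 0, 0]
  grip_force: 6

```text
clock: 13.75
ee_pos: [0.6571, -0.2146, 0.2557]
orientation: [0.698, -0.641, 0.301, 0.108]
ft_force: [-0.1, 0.5, -1.5]
gripper_width: 0.114
```

Call:
drive_tool:
  deltas:
    - [0, 0, -0.2, 0, 0, 0]
    - [0, 0, -0.4, 0, 0, 0]
    - [0, 0, -0.6, 0, 0, 0]
    - [0, 0, -0.8, 0, 0, 0]
    - [0, 0, -1, 0, 0, 0]
    - [0, 0, -1.2, 0, 0, 0]
    - [0, 0, -1.4, 0, 0, 0]
    - [0, 0, -1.5, 0, 0, 0]
    - [0, 0, -1.5, 0, 0, 0]
    - [0, 0, -1.5, 0, 0, 0]
  grip_force: 4

```text
clock: 14.75
ee_pos: [0.6571, -0.2146, 0.2542]
orientation: [0.698, -0.641, 0.301, 0.108]
ft_force: [1.0, 0.1, -1.4]
gripper_width: 0.114
```

```bash
python3 - <<'E'
from h import *
for i in range(4): arm.read_camera("top"); print(arm.sense()["ft_force"].round(2),arm.sense()["ee_pos"].round(4))
E
```

```text
[-0.13 -0.35  0.06] [ 0.6571 -0.2146  0.2542]
[-0.32 -0.09 -1.01] [ 0.6571 -0.2146  0.2542]
[-0.1  -0.31 -1.87] [ 0.6571 -0.2146  0.2542]
[ 0.22  0.21 -1.1 ] [ 0.6571 -0.2146  0.2542]
```

Call:
drive_tool:
  deltas:
    - [0, 0, -0.2, 0, 0, 0]
    - [0, 0, -0.4, 0, 0, 0]
    - [0, 0, -0.6, 0, 0, 0]
    - [0, 0, -0.8, 0, 0, 0]
    - [0, 0, -1, 0, 0, 0]
    - [0, 0, -1, 0, 0, 0]
    - [0, 0, -1, 0, 0, 0]
    - [0, 0, -1, 0, 0, 0]
    - [0, 0, -1, 0, 0, 0]
    - [0, 0, -1, 0, 0, 0]

```text
clock: 15.95
ee_pos: [0.6573, -0.2147, 0.2536]
orientation: [0.698, -0.641, 0.301, 0.108]
ft_force: [1.4, 0.2, 2.6]
gripper_width: 0.113
```

```bash
cat > ft.py <<'E'
from h import *
F=[]
for i in range(8): arm.read_camera("top"); F.append(arm.sense()["ft_force"])
s=arm.sense();F=np.array(F);print("F",F.mean(0).round(2),"sd",F.std(0).round(2),s["ee_pos"].round(4),s["clock"])
E
python3 ft.py
```

```text
F [-0.14 -0.04  3.15] sd [0.48 0.53 0.49] [ 0.6573 -0.2146  0.2536] 16.35
```

Call:
drive_tool:
  deltas:
    - [0, 0, 0.2, 0, 0, 0]
    - [0, 0, 0.4, 0, 0, 0]
    - [0, 0, 0.4, 0, 0, 0]
    - [0, 0, 0.4, 0, 0, 0]
    - [0, 0, 0.4, 0, 0, 0]
    - [0, 0, 0.4, 0, 0, 0]
    - [0, 0, 0.4, 0, 0, 0]
    - [0, 0, 0.4, 0, 0, 0]
    - [0, 0, 0.4, 0, 0, 0]
    - [0, 0, 0.4, 0, 0, 0]

```text
clock: 17.35
ee_pos: [0.6572, -0.2146, 0.2537]
orientation: [0.698, -0.641, 0.301, 0.108]
ft_force: [0.4, -1.2, 1.0]
gripper_width: 0.112
```

```bash
python3 ft.py
```

```text
F [-0.06 -0.01  0.33] sd [0.53 0.7  0.24] [ 0.6572 -0.2146  0.2538] 17.75
```

Resting with ~1.3 N on the pin. Release slowly.

Call:
drive_tool:
  deltas:
    - [0, 0, 0, 0, 0, 0]
    - [0, 0, 0, 0, 0, 0]
    - [0, 0, 0, 0, 0, 0]
    - [0, 0, 0, 0, 0, 0]
    - [0, 0, 0, 0, 0, 0]
    - [0, 0, 0, 0, 0, 0]
    - [0, 0, 0, 0, 0, 0]
    - [0, 0, 0, 0, 0, 0]
    - [0, 0, 0, 0, 0, 0]
    - [0, 0, 0, 0, 0, 0]
  claw: 36

```text
clock: 18.75
ee_pos: [0.6572, -0.2146, 0.2538]
orientation: [0.698, -0.641, 0.301, 0.108]
ft_force: [-0.1, 0.0, 0.5]
gripper_width: 0.414
```

Call:
drive_tool:
  deltas:
    - [-4, 1.2, 2, 0, 0, 0]
    - [-9, 2.6, 5, 0, 0, 0]
    - [-15, 4.3, 9, 0, 0, 0]
    - [-22, 6.3, 13, 0, 0, 0]
    - [-30, 8.5, 18, 0, 0, 0]
    - [-38, 11, 22, 0, 0, 0]
    - [-46, 13, 26, 0, 0, 0]
    - [-54, 15.5, 30, 0, 0, 0]
    - [-62, 18, 34, 0, 0, 0]
    - [-68, 20, 37, 0, 0, 0]

```text
clock: 19.75
ee_pos: [0.5883, -0.1942, 0.291]
orientation: [0.697, -0.641, 0.301, 0.108]
ft_force: [0.6, 0.2, 0.3]
gripper_width: 0.414
```

```bash
python3 - <<'E'
from h import *
a=arm.read_camera("scene")[:,:,::-1].copy();b=arm.read_camera("top")[:,:,::-1].copy()
cv2.imwrite("pics/s7.png",a);cv2.imwrite("pics/t7.png",b)
o=np.zeros((600,800,3),np.uint8)
r=lambda i,x,y,w,h:cv2.resize(i[y:y+h,x:x+w],(400,600),interpolation=cv2.INTER_LANCZOS4)
o[:,:400]=r(a,222,175,60,90);o[:,400:]=r(b,372,170,32,48)
cv2.imwrite("pics/c7.png",o)
for c in("scene","top"):
  for n in("leader_grip","leader_hook"): print(c,n,[(np.round(d["at"],1).tolist(),round(float(d["p"]),2)) for d in arm.spot_point(c,n)][:3])
for c in("scene","top"): print([proj(c,[.6425,-.2095,z]).round(1) for z in(.3527,.263,.2)])
E
for p in ".500 .292 .16" ".526 .3045 .132"; do python3 plan.py $p 26 35 1; done
```

```text
scene leader_grip [([251.5, 221.2], 0.51)]
scene leader_hook [([251.8, 191.4], 0.67)]
top leader_grip [([385.1, 199.4], 0.69)]
top leader_hook [([390.3, 188.5], 0.71)]
[array([250.3, 192. ]), array([253.1, 223.5]), array([254.9, 244.2])]
[array([392.1, 189.9]), array([387.1, 199.2]), array([384. , 204.9])]
now [ 1.24  0.14 -1.06  2.26  2.4   0.23 -0.8 ] ik [ 0.26  0.57 -1.13  2.41  2.36  0.84] 0.0
[-75.3, 493.7, -141.7, 0.02, 0.18, 7.06]
grasp pt now [ 0.5741 -0.1904  0.3015] tilt 34.0 yaw -16.5 F [ 0.04 -0.74  0.97]
now [ 1.24  0.14 -1.06  2.26  2.4   0.23 -0.8 ] ik [ 0.21  0.68 -1.07  2.36  2.41  0.89] 0.0
[-49.3, 506.2, -169.7, 0.02, 0.18, 7.06]
grasp pt now [ 0.5741 -0.1904  0.3015] tilt 34.0 yaw -16.5 F [ 0.04 -0.74  0.97]
```

View pics/c7.png

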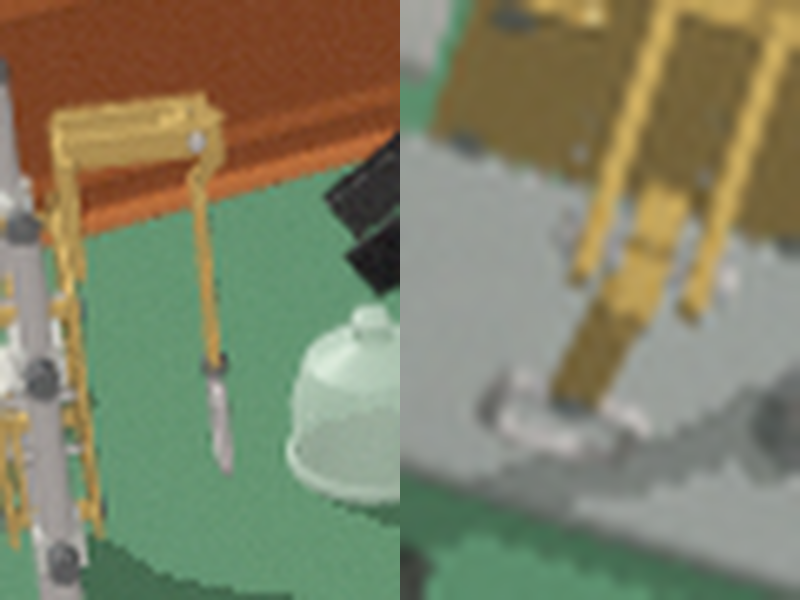

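Leader hangs free on the pin (scene 252,192; loop bottom near 255,244), clear of the fingers. Next: the pendulum.

Call:
drive_tool:
  deltas:
    - [-4, 20, 0, 0, 0, 0.3]
    - [-8, 50, -2, 0, 0, 0.8]
    - [-12, 90, -8, 0, 0, 1.4]
    - [-16, 135, -18, 0, 0, 2]
    - [-21, 180, -30, 0, 0, 2.6]
    - [-27, 225, -44, 0, 0, 3.2]
    - [-34, 270, -60, 0, 0, 3.8]
    - [-41, 315, -76, 0, 0, 4.4]
    - [-48, 360, -92, 0, 0, 5]
    - [-56, 400, -106, 0, 0, 5.6]
  claw: 40

```text
clock: 21.05
ee_pos: [0.5344, 0.2078, 0.1848]
orientation: [-0.636, 0.701, -0.103, -0.306]
ft_force: [-0.5, 0.8, 0.2]
gripper_width: 0.461
```

```bash
python3 plan.py .502 .292 .152 26 35 5;python3 plan.py .526 .304 .1325 26 35 1
```

```text
now [ 0.57  0.59 -1.38  2.45  2.23  0.9  -0.58] ik [ 0.36  0.74 -1.3   2.41  2.31  0.98] 0.0
[-3.68, 18.2, -8.74, -0.01, 0.03, 0.29]
[-7.36, 36.4, -17.48, -0.01, 0.06, 0.58]
[-11.04, 54.6, -26.22, -0.02, 0.1, 0.86]
[-14.72, 72.8, -34.96, -0.02, 0.13, 1.15]
[-18.4, 91.0, -43.7, -0.03, 0.16, 1.44]
grasp pt now [0.5193 0.2032 0.1954] tilt 34.1 yaw 17.2 F [-0.47  0.84  0.17]
now [ 0.57  0.59 -1.38  2.45  2.23  0.9  -0.58] ik [ 0.32  0.82 -1.25  2.36  2.36  1.  ] 0.0
[5.6, 103.0, -63.2, -0.03, 0.16, 1.44]
grasp pt now [0.5193 0.2032 0.1954] tilt 34.1 yaw 17.2 F [-0.47  0.84  0.17]
```

```bash
python3 plan.py .490 .2865 .158 26 35 1;python3 plan.py .494 .2885 .150 26 35 1
```

```text
now [ 0.57  0.59 -1.38  2.45  2.23  0.9  -0.58] ik [ 0.38  0.71 -1.32  2.43  2.3   0.97] 0.0
[-30.4, 85.5, -37.7, -0.03, 0.16, 1.44]
grasp pt now [0.5193 0.2032 0.1954] tilt 34.1 yaw 17.2 F [-0.47  0.84  0.17]
now [ 0.57  0.59 -1.38  2.45  2.23  0.9  -0.58] ik [ 0.36  0.74 -1.3   2.43  2.32  0.99] 0.0
[-26.4, 87.5, -45.7, -0.03, 0.16, 1.44]
grasp pt now [0.5193 0.2032 0.1954] tilt 34.1 yaw 17.2 F [-0.47  0.84  0.17]
```

Call:
drive_tool:
  deltas:
    - [-6, 8, -4, 0, 0, 0.2]
    - [-12, 20, -9, 0, 0, 0.4]
    - [-18, 34, -15, 0, 0, 0.6]
    - [-22, 48, -21, 0, 0, 0.9]
    - [-26, 62, -27, 0, 0.1, 1.1]
    - [-29, 74, -33, 0, 0.15, 1.3]
    - [-30, 82, -37, 0, 0.15, 1.4]
    - [-30, 85.5, -38, 0, 0.16, 1.44]
    - [-30, 85.5, -38, 0, 0.16, 1.44]
    - [-30, 85.5, -38, 0, 0.16, 1.44]

```text
clock: 22.05
ee_pos: [0.5048, 0.2929, 0.1472]
orientation: [-0.61, 0.704, -0.055, -0.358]
ft_force: [-0.3, -0.4, -1.2]
gripper_width: 0.455
```

```bash
python3 plan.py .526 .304 .1325 26 35 1; python3 - <<'E'
from h import *
a=arm.read_camera("scene")[:,:,::-1].copy();b=arm.read_camera("top")[:,:,::-1].copy()
o=np.zeros((600,800,3),np.uint8)
r=lambda i,x,y,w,h:cv2.resize(i[y:y+h,x:x+w],(400,600),interpolation=cv2.INTER_LANCZOS4)
o[:,:400]=r(a,372,295,80,120);o[:,400:]=r(b,135,210,80,120)
cv2.imwrite("pics/c8.png",o)
for c in("scene","top"):
  for n in("pendulum_grip","pendulum_hook"): print(c,n,[(np.round(d["at"],1).tolist(),round(float(d["p"]),2)) for d in arm.spot_point(c,n)][:3])
for z in(.1317,.2377): print(proj("scene",[.526,.304,z]),proj("top",[.526,.304,z]))
E
```

```text
now [ 0.36  0.77 -1.37  2.44  2.27  1.05 -0.52] ik [ 0.35  0.87 -1.3   2.36  2.34  1.04] 0.0
[35.2, 17.9, -25.6, -0.02, 0.01, 0.01]
grasp pt now [0.4908 0.2861 0.1581] tilt 34.9 yaw 26.0 F [-0.3  -0.36 -1.18]
scene pendulum_grip [([410.6, 368.9], 0.79), ([439.3, 335.1], 0.38)]
scene pendulum_hook [([414.4, 330.6], 0.77), ([363.5, 391.5], 0.66), ([415.5, 352.3], 0.57)]
top pendulum_grip [([180.7, 249.8], 0.54)]
top pendulum_hook [([174.5, 243.8], 0.66), ([235.4, 297.6], 0.59)]
[411.32102293 370.17682083] [180.77267912 250.11066017]
[415.53492746 332.00053394] [169.55126107 244.17825809]
```

View pics/c8.png

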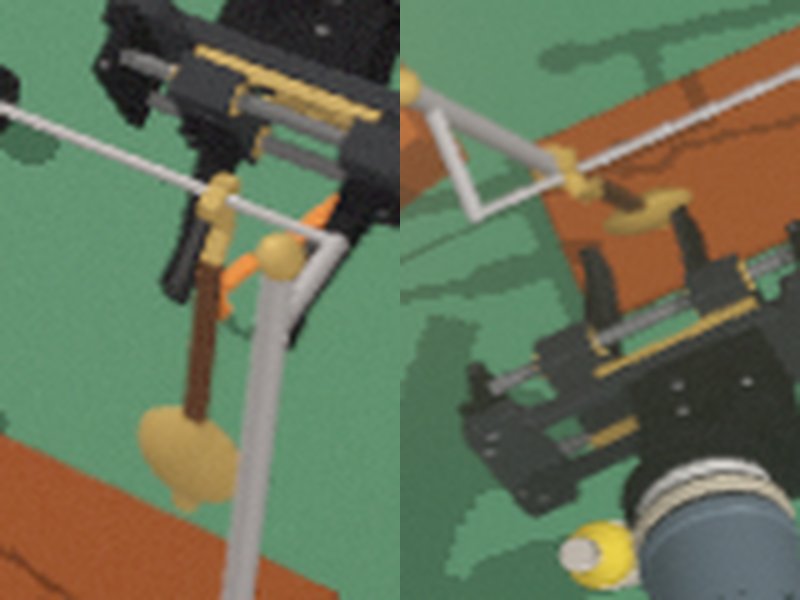

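The fingers straddle the dark wooden rod with the brass bob (scene 411,369); the orange look-alike is far behind. I go in and grip.

Call:
drive_tool:
  deltas:
    - [6, 3, -4, 0, 0, 0]
    - [12, 6, -8, 0, 0, 0]
    - [18, 9, -12.5, 0, 0, 0]
    - [24, 12, -17, 0, 0, 0]
    - [30, 15, -21.5, 0, 0, 0]
    - [35, 18, -25.5, 0, 0, 0]
    - [35, 18, -25.5, 0, 0, 0]
    - [35, 18, -25.5, 0, 0, 0]
    - [35, 18, -25.5, 0, 0, 0]
    - [35, 18, -25.5, 0, 0, 0]

```text
clock: 23.35
ee_pos: [0.5393, 0.3111, 0.1217]
orientation: [-0.61, 0.704, -0.055, -0.359]
ft_force: [-0.2, -0.3, -0.0]
gripper_width: 0.461
```

Call:
drive_tool:
  deltas:
    - [0, 0, 0, 0, 0, 0]
    - [0, 0, 0, 0, 0, 0]
    - [0, 0, 0, 0, 0, 0]
    - [0, 0, 0, 0, 0, 0]
    - [0, 0, 0, 0, 0, 0]
    - [0, 0, 0, 0, 0, 0]
    - [0, 0, 0, 0, 0, 0]
    - [0, 0, 0, 0, 0, 0]
    - [0, 0, 0, 0, 0, 0]
    - [0, 0, 0, 0, 0, 0]
  claw: 0
  grip_force: 25

```text
clock: 24.35
ee_pos: [0.5393, 0.3111, 0.1217]
orientation: [-0.61, 0.704, -0.055, -0.359]
ft_force: [-0.3, -0.2, -0.6]
gripper_width: 0.113
```

```bash
python3 plan.py .526 .304 .1325 26 35 1; python3 plan.py .504 .293 .1475 26 35 1;python3 plan.py .504 .293 .2 26 35 1
```

```text
now [ 0.3   0.85 -1.29  2.37  2.34  1.06 -0.5 ] ik [ 0.34  0.86 -1.29  2.36  2.35  1.04] 0.0
[0.7, -0.3, -0.1, -0.03, 0.0, 0.0]
grasp pt now [0.5253 0.3043 0.1325] tilt 34.9 yaw 26.1 F [-0.32 -0.2  -0.64]
now [ 0.3   0.85 -1.29  2.37  2.34  1.06 -0.5 ] ik [ 0.38  0.8  -1.33  2.41  2.31  1.03] 0.0
[-21.3, -11.3, 14.9, -0.03, 0.0, 0.0]
grasp pt now [0.5253 0.3043 0.1325] tilt 34.9 yaw 26.1 F [-0.32 -0.2  -0.64]
now [ 0.3   0.85 -1.29  2.37  2.34  1.06 -0.5 ] ik [ 0.45  0.62 -1.38  2.38  2.19  0.85] 0.0
[-21.3, -11.3, 67.4, -0.03, 0.0, 0.0]
grasp pt now [0.5253 0.3043 0.1325] tilt 34.9 yaw 26.1 F [-0.32 -0.2  -0.64]
```

Call:
drive_tool:
  deltas:
    - [0, 0, 4, 0, 0, 0]
    - [0, 0, 8, 0, 0, 0]
    - [0, 0, 12, 0, 0, 0]
    - [0, 0, 15, 0, 0, 0]
    - [0, 0, 15, 0, 0, 0]
    - [-5, -2.5, 15, 0, 0, 0]
    - [-10, -5, 15, 0, 0, 0]
    - [-15, -7.5, 15, 0, 0, 0]
    - [-20, -10, 15, 0, 0, 0]
    - [-24, -12, 15, 0, 0, 0]

```text
clock: 25.35
ee_pos: [0.5145, 0.2989, 0.1365]
orientation: [-0.61, 0.704, -0.055, -0.359]
ft_force: [-0.0, 0.4, -2.5]
gripper_width: 0.11
```

```bash
python3 ft.py; python3 plan.py .53 .17 .17 15 35 1; python3 plan.py .56 -.05 .12 0 35 1; python3 plan.py .61 -.2 .12 -16.5 35 1
```

```text
F [-0.14 -0.   -3.19] sd [0.54 0.73 0.28] [0.5155 0.2992 0.1367] 25.75
now [ 0.33  0.79 -1.32  2.42  2.3   1.05 -0.54] ik [ 0.66  0.69 -1.38  2.44  2.26  0.92] 0.0033
[29.5, -125.2, 22.4, -0.03, 0.01, -1.83]
grasp pt now [0.5015 0.2923 0.1476] tilt 34.9 yaw 26.1 F [-0.07 -0.64 -3.36]
now [ 0.33  0.79 -1.32  2.42  2.3   1.05 -0.54] ik [ 1.12  0.96 -1.38  2.44  2.43  0.94] 0.0057
[60.0, -349.2, -27.6, -0.03, 0.01, -4.33]
grasp pt now [0.5015 0.2923 0.1476] tilt 34.9 yaw 26.1 F [-0.07 -0.64 -3.36]
now [ 0.33  0.79 -1.32  2.42  2.3   1.05 -0.54] ik [ 1.09  0.76 -1.06  2.3   2.52  0.8 ] 0.0
[109.4, -503.6, -27.6, -0.02, 0.01, -7.08]
grasp pt now [0.5015 0.2923 0.1476] tilt 34.9 yaw 26.1 F [-0.07 -0.64 -3.36]
```

Call:
drive_tool:
  deltas:
    - [2, -8, 6, 0, 0, -0.2]
    - [8, -28, 14, 0, 0, -0.5]
    - [16, -55, 22, 0, 0, -0.9]
    - [27, -90, 30, 0, 0, -1.4]
    - [37, -125, 32, 0, 0, -1.9]
    - [43, -165, 32, 0, 0, -2.4]
    - [48, -205, 32, 0, 0, -2.9]
    - [53, -245, 30, 0, 0, -3.4]
    - [58, -285, 26, 0, 0, -3.9]
    - [62, -320, 20, 0, 0, -4.4]

```text
clock: 26.75
ee_pos: [0.5795, -0.0241, 0.1581]
orientation: [0.676, -0.673, 0.216, 0.208]
ft_force: [1.0, -0.5, -3.7]
gripper_width: 0.111
```

```bash
python3 plan.py .6077 -.2003 .1175 -16.5 35 5
```

```text
now [ 1.03  0.72 -1.38  2.45  2.33  0.88 -0.48] ik [ 1.18  0.88 -1.21  2.3   2.46  0.89] 0.0
[8.64, -36.12, -10.3, -0.0, 0.0, -0.53]
[17.28, -72.24, -20.6, -0.0, 0.01, -1.05]
[25.92, -108.36, -30.9, -0.0, 0.01, -1.58]
[34.56, -144.48, -41.2, -0.0, 0.02, -2.1]
[43.2, -180.6, -51.5, -0.0, 0.02, -2.63]
grasp pt now [ 0.5639 -0.024   0.169 ] tilt 34.9 yaw -0.7 F [ 1.01 -0.51 -3.69]
```

Call:
drive_tool:
  deltas:
    - [2, -15, -5, 0, 0, -0.2]
    - [6, -40, -13, 0, 0, -0.6]
    - [12, -68, -22, 0, 0, -1]
    - [18, -96, -30, 0, 0, -1.4]
    - [25, -122, -38, 0, 0, -1.8]
    - [32, -145, -44, 0, 0, -2.1]
    - [38, -163, -49, 0, 0, -2.4]
    - [42, -176, -51, 0, 0, -2.6]
    - [43, -180.5, -51.5, 0, 0, -2.63]
    - [43, -180.5, -51.5, 0, 0, -2.63]

```text
clock: 27.75
ee_pos: [0.6227, -0.2047, 0.1068]
orientation: [0.698, -0.637, 0.306, 0.113]
ft_force: [-0.1, 0.4, -3.1]
gripper_width: 0.109
```

```bash
python3 plan.py .6413 -.2100 .1175 -16.5 35 1; python3 - <<'E'
from h import *
a=arm.read_camera("scene")[:,:,::-1].copy();b=arm.read_camera("top")[:,:,::-1].copy()
o=np.zeros((600,800,3),np.uint8)
r=lambda i,x,y,w,h:cv2.resize(i[y:y+h,x:x+w],(400,600),interpolation=cv2.INTER_LANCZOS4)
o[:,:400]=r(a,232,210,50,75);o[:,400:]=r(b,368,180,32,48)
cv2.imwrite("pics/c9.png",o)
for z in (.205,.2225): print(proj("scene",[.6423,-.2103,z]),proj("scene",[.6087,-.2003,z]),proj("top",[.6423,-.2103,z]),proj("top",[.6087,-.2003,z]))
E
```

```text
now [ 1.15  0.87 -1.2   2.31  2.45  0.91 -0.46] ik [ 1.16  0.91 -1.19  2.22  2.43  0.86] 0.0
[33.5, -9.7, -0.2, 0.0, 0.03, 0.0]
grasp pt now [ 0.6077 -0.2003  0.1176] tilt 34.8 yaw -16.5 F [-0.07  0.43 -3.07]
[254.72370419 242.44748482] [268.05130608 240.61688428] [384.57903527 204.57616922] [380.35021198 217.9272536 ]
[254.22194909 236.75869828] [267.6413082  234.94339664] [385.42216751 203.01680828] [381.14030384 216.53793357]
```

View pics/c9.png

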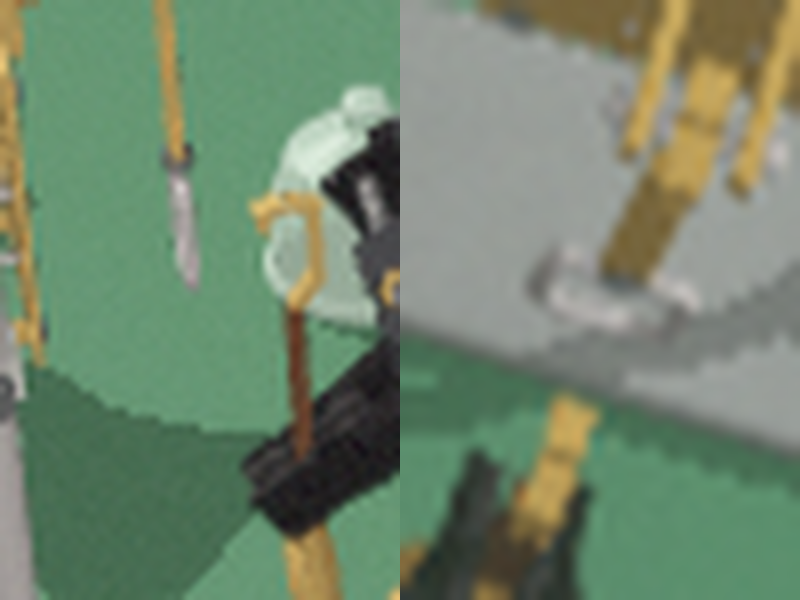

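Picture: pendulum hook (scene 267,236) is level with the loop window (loop from 254,230 to 255,245), laterally aligned in the top view (381.8,211.7 vs loop 384.7,202.3). Moving it in.

Call:
drive_tool:
  deltas:
    - [3, -0.9, 0, 0, 0, 0]
    - [7, -2, 0, 0, 0, 0]
    - [11, -3.2, 0, 0, 0, 0]
    - [15, -4.3, 0, 0, 0, 0]
    - [19, -5.5, 0, 0, 0, 0]
    - [23, -6.7, 0, 0, 0, 0]
    - [27, -7.8, 0, 0, 0, 0]
    - [30, -8.7, 0, 0, 0, 0]
    - [33.5, -9.7, 0, 0, 0, 0]
    - [33.5, -9.7, 0, 0, 0, 0]

```text
clock: 28.85
ee_pos: [0.6563, -0.2135, 0.1071]
orientation: [0.698, -0.637, 0.306, 0.113]
ft_force: [0.7, 0.1, -2.2]
gripper_width: 0.106
```

```bash
python3 ft.py; python3 - <<'E'
from h import *
for c in("scene","top"):
  for n in("leader_grip","leader_hook","pendulum_hook"): print(c,n,[(np.round(d["at"],1).tolist(),round(float(d["p"]),2)) for d in arm.spot_point(c,n)][:2])
E
```

```text
F [ 0.08 -0.07 -2.81] sd [0.13 0.44 0.69] [ 0.6558 -0.2132  0.1069] 29.25
scene leader_grip [([251.4, 219.7], 0.42)]
scene leader_hook []
scene pendulum_hook [([413.0, 351.1], 0.55), ([330.2, 284.0], 0.54)]
top leader_grip [([392.8, 189.9], 0.67), ([386.8, 199.2], 0.64)]
top leader_hook [([390.0, 189.9], 0.49)]
top pendulum_hook [([235.8, 297.2], 0.88), ([386.9, 201.4], 0.43)]
```

```bash
python3 plan.py .6413 -.2100 .1175 -16.5 35 1; python3 ft.py; python3 -c "
from h import *
s=arm.sense();print(s['ft_torque'],s['dq'].round(4),s['tau'].round(2))"
```

```text
now [ 1.12  0.88 -1.18  2.24  2.44  0.87 -0.42] ik [ 1.15  0.89 -1.18  2.22  2.44  0.85] 0.0
[0.4, -1.2, -0.3, -0.0, 0.03, -0.02]
grasp pt now [ 0.6409 -0.2088  0.1177] tilt 34.9 yaw -16.4 F [-0.16 -0.93 -3.62]
F [-0.06  0.26 -3.26] sd [0.42 0.53 0.4 ] [ 0.6559 -0.2132  0.1069] 29.95
[0.54415339 1.33799347 0.02817967] [ 0.0018 -0.0003 -0.0018 -0.     -0.0007 -0.0002  0.0002] [-0.000e+00 -4.287e+01 -1.705e+01 -1.104e+01  2.420e+00  1.420e+00
  3.000e-02]
```

Call:
drive_tool:
  deltas:
    - [0, -0.5, -1, 0, 0, 0]
    - [0, -0.8, -2.5, 0, 0, 0]
    - [0, -0.8, -4, 0, 0, 0]
    - [0, -0.8, -5.5, 0, 0, 0]
    - [0, -0.8, -7, 0, 0, 0]
    - [0, -0.8, -8.3, 0, 0, 0]
    - [0, -0.8, -9.5, 0, 0, 0]
    - [0, -0.8, -10.3, 0, 0, 0]
    - [0, -0.8, -10.3, 0, 0, 0]
    - [0, -0.8, -10.3, 0, 0, 0]
  grip_force: 12

```text
clock: 30.95
ee_pos: [0.6559, -0.214, 0.0966]
orientation: [0.698, -0.637, 0.306, 0.113]
ft_force: [-0.1, 0.1, -2.4]
gripper_width: 0.114
```

Call:
drive_tool:
  deltas:
    - [0, 0, -0.2, 0, 0, 0]
    - [0, 0, -0.4, 0, 0, 0]
    - [0, 0, -0.6, 0, 0, 0]
    - [0, 0, -0.8, 0, 0, 0]
    - [0, 0, -0.8, 0, 0, 0]
    - [0, 0, -0.8, 0, 0, 0]
    - [0, 0, -0.8, 0, 0, 0]
    - [0, 0, -0.8, 0, 0, 0]
    - [0, 0, -0.8, 0, 0, 0]
    - [0, 0, -0.8, 0, 0, 0]

```text
clock: 31.95
ee_pos: [0.6559, -0.214, 0.0958]
orientation: [0.698, -0.637, 0.306, 0.113]
ft_force: [0.3, -0.0, -3.2]
gripper_width: 0.114
```

```bash
python3 ft.py
```

```text
F [-0.29  0.15 -3.28] sd [0.58 0.45 0.62] [ 0.6559 -0.214   0.0958] 32.35
```

Call:
drive_tool:
  deltas:
    - [0, 0, -0.2, 0, 0, 0]
    - [0, 0, -0.4, 0, 0, 0]
    - [0, 0, -0.6, 0, 0, 0]
    - [0, 0, -0.8, 0, 0, 0]
    - [0, 0, -0.8, 0, 0, 0]
    - [0, 0, -0.8, 0, 0, 0]
    - [0, 0, -0.8, 0, 0, 0]
    - [0, 0, -0.8, 0, 0, 0]
    - [0, 0, -0.8, 0, 0, 0]
    - [0, 0, -0.8, 0, 0, 0]

```text
clock: 33.35
ee_pos: [0.6559, -0.214, 0.095]
orientation: [0.698, -0.637, 0.306, 0.113]
ft_force: [0.2, 0.2, -3.2]
gripper_width: 0.115
```

Call:
drive_tool:
  deltas:
    - [0, 0, -0.2, 0, 0, 0]
    - [0, 0, -0.4, 0, 0, 0]
    - [0, 0, -0.6, 0, 0, 0]
    - [0, 0, -0.8, 0, 0, 0]
    - [0, 0, -0.8, 0, 0, 0]
    - [0, 0, -0.8, 0, 0, 0]
    - [0, 0, -0.8, 0, 0, 0]
    - [0, 0, -0.8, 0, 0, 0]
    - [0, 0, -0.8, 0, 0, 0]
    - [0, 0, -0.8, 0, 0, 0]

```text
clock: 34.35
ee_pos: [0.6559, -0.214, 0.0942]
orientation: [0.698, -0.637, 0.306, 0.113]
ft_force: [-1.2, -0.4, -2.7]
gripper_width: 0.112
```

Call:
drive_tool:
  deltas:
    - [0, 0, -0.2, 0, 0, 0]
    - [0, 0, -0.4, 0, 0, 0]
    - [0, 0, -0.6, 0, 0, 0]
    - [0, 0, -0.8, 0, 0, 0]
    - [0, 0, -0.8, 0, 0, 0]
    - [0, 0, -0.8, 0, 0, 0]
    - [0, 0, -0.8, 0, 0, 0]
    - [0, 0, -0.8, 0, 0, 0]
    - [0, 0, -0.8, 0, 0, 0]
    - [0, 0, -0.8, 0, 0, 0]

```text
clock: 35.35
ee_pos: [0.6559, -0.214, 0.0934]
orientation: [0.698, -0.637, 0.306, 0.113]
ft_force: [-0.6, 0.9, -3.0]
gripper_width: 0.111
```

Call:
drive_tool:
  deltas:
    - [0, 0, -0.2, 0, 0, 0]
    - [0, 0, -0.4, 0, 0, 0]
    - [0, 0, -0.6, 0, 0, 0]
    - [0, 0, -0.8, 0, 0, 0]
    - [0, 0, -0.8, 0, 0, 0]
    - [0, 0, -0.8, 0, 0, 0]
    - [0, 0, -0.8, 0, 0, 0]
    - [0, 0, -0.8, 0, 0, 0]
    - [0, 0, -0.8, 0, 0, 0]
    - [0, 0, -0.8, 0, 0, 0]

```text
clock: 36.35
ee_pos: [0.6559, -0.214, 0.0927]
orientation: [0.698, -0.637, 0.306, 0.113]
ft_force: [-0.1, 0.3, -3.5]
gripper_width: 0.113
```

Call:
drive_tool:
  deltas:
    - [0, 0, -0.2, 0, 0, 0]
    - [0, 0, -0.4, 0, 0, 0]
    - [0, 0, -0.6, 0, 0, 0]
    - [0, 0, -0.8, 0, 0, 0]
    - [0, 0, -0.8, 0, 0, 0]
    - [0, 0, -0.8, 0, 0, 0]
    - [0, 0, -0.8, 0, 0, 0]
    - [0, 0, -0.8, 0, 0, 0]
    - [0, 0, -0.8, 0, 0, 0]
    - [0, 0, -0.8, 0, 0, 0]

```text
clock: 37.35
ee_pos: [0.6559, -0.214, 0.0919]
orientation: [0.698, -0.637, 0.306, 0.113]
ft_force: [0.0, 0.0, -2.6]
gripper_width: 0.105
```

Call:
drive_tool:
  deltas:
    - [0, 0, -0.2, 0, 0, 0]
    - [0, 0, -0.4, 0, 0, 0]
    - [0, 0, -0.6, 0, 0, 0]
    - [0, 0, -0.8, 0, 0, 0]
    - [0, 0, -0.8, 0, 0, 0]
    - [0, 0, -0.8, 0, 0, 0]
    - [0, 0, -0.8, 0, 0, 0]
    - [0, 0, -0.8, 0, 0, 0]
    - [0, 0, -0.8, 0, 0, 0]
    - [0, 0, -0.8, 0, 0, 0]

```text
clock: 38.35
ee_pos: [0.6559, -0.214, 0.0911]
orientation: [0.698, -0.637, 0.306, 0.113]
ft_force: [0.3, -0.6, -2.8]
gripper_width: 0.112
```

Call:
drive_tool:
  deltas:
    - [0, 0, -0.2, 0, 0, 0]
    - [0, 0, -0.4, 0, 0, 0]
    - [0, 0, -0.6, 0, 0, 0]
    - [0, 0, -0.8, 0, 0, 0]
    - [0, 0, -0.8, 0, 0, 0]
    - [0, 0, -0.8, 0, 0, 0]
    - [0, 0, -0.8, 0, 0, 0]
    - [0, 0, -0.8, 0, 0, 0]
    - [0, 0, -0.8, 0, 0, 0]
    - [0, 0, -0.8, 0, 0, 0]

```text
clock: 39.35
ee_pos: [0.6559, -0.2141, 0.0903]
orientation: [0.698, -0.637, 0.306, 0.113]
ft_force: [0.2, -0.4, -3.3]
gripper_width: 0.111
```

```bash
python3 ft.py
```

```text
F [ 0.36 -0.15 -3.35] sd [0.77 0.62 0.41] [ 0.6559 -0.214   0.0902] 39.75
```

Call:
drive_tool:
  deltas:
    - [0, 0, -0.2, 0, 0, 0]
    - [0, 0, -0.4, 0, 0, 0]
    - [0, 0, -0.6, 0, 0, 0]
    - [0, 0, -0.8, 0, 0, 0]
    - [0, 0, -0.8, 0, 0, 0]
    - [0, 0, -0.8, 0, 0, 0]
    - [0, 0, -0.8, 0, 0, 0]
    - [0, 0, -0.8, 0, 0, 0]
    - [0, 0, -0.8, 0, 0, 0]
    - [0, 0, -0.8, 0, 0, 0]

```text
clock: 40.75
ee_pos: [0.6561, -0.214, 0.0898]
orientation: [0.698, -0.638, 0.305, 0.113]
ft_force: [-0.0, 0.0, 0.6]
gripper_width: 0.117
```

```bash
python3 ft.py; python3 - <<'E'
from h import *
a=arm.read_camera("scene")[:,:,::-1].copy();b=arm.read_camera("top")[:,:,::-1].copy()
o=np.zeros((600,800,3),np.uint8)
r=lambda i,x,y,w,h:cv2.resize(i[y:y+h,x:x+w],(400,600),interpolation=cv2.INTER_LANCZOS4)
o[:,:400]=r(a,230,185,60,90);o[:,400:]=r(b,368,180,32,48)
cv2.imwrite("pics/c10.png",o)
E
```

```text
F [-0.02  0.01  1.14] sd [0.38 0.36 0.38] [ 0.6561 -0.2141  0.0897] 41.15
```

View pics/c10.png

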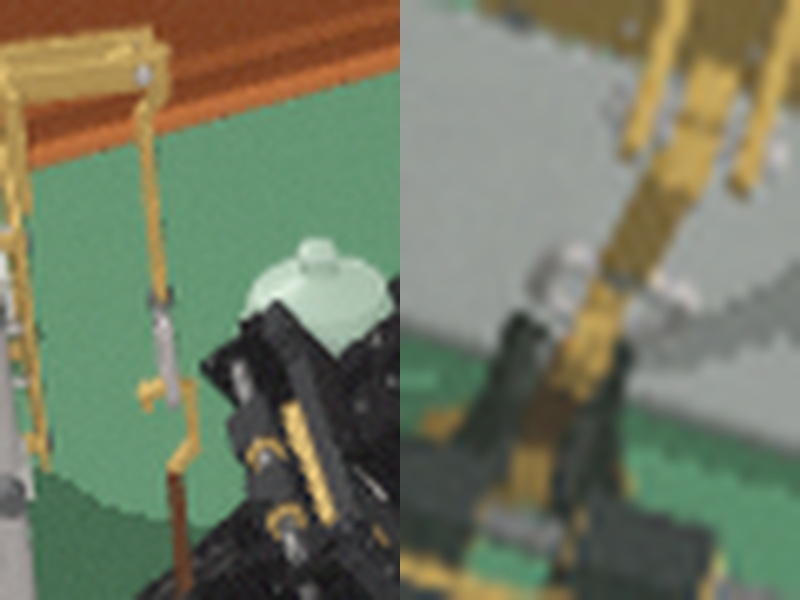

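The hook sits through the loop over its bottom wire, with the tip beyond it, and the force says it rests. Ease the grip, then release.

Call:
drive_tool:
  deltas:
    - [0, 0, 0, 0, 0, 0]
    - [0, 0, 0.1, 0, 0, 0]
    - [0, 0, 0.1, 0, 0, 0]
    - [0, 0, 0.1, 0, 0, 0]
    - [0, 0, 0.1, 0, 0, 0]
    - [0, 0, 0.1, 0, 0, 0]
    - [0, 0, 0.1, 0, 0, 0]
    - [0, 0, 0.1, 0, 0, 0]
    - [0, 0, 0.1, 0, 0, 0]
    - [0, 0, 0.1, 0, 0, 0]
  grip_force: 3

```text
clock: 42.25
ee_pos: [0.6561, -0.214, 0.0898]
orientation: [0.698, -0.637, 0.306, 0.113]
ft_force: [0.4, 0.1, 0.2]
gripper_width: 0.113
```

```bash
python3 ft.py
```

```text
F [-0.06  0.    0.72] sd [0.27 0.54 0.65] [ 0.656  -0.214   0.0898] 42.65
```

Call:
drive_tool:
  deltas:
    - [0, 0, 0, 0, 0, 0]
    - [0, 0, 0, 0, 0, 0]
    - [0, 0, 0, 0, 0, 0]
    - [0, 0, 0, 0, 0, 0]
    - [0, 0, 0, 0, 0, 0]
    - [0, 0, 0, 0, 0, 0]
    - [0, 0, 0, 0, 0, 0]
    - [0, 0, 0, 0, 0, 0]
    - [0, 0, 0, 0, 0, 0]
    - [0, 0, 0, 0, 0, 0]
  claw: 36

```text
clock: 43.65
ee_pos: [0.6561, -0.214, 0.0898]
orientation: [0.698, -0.637, 0.305, 0.113]
ft_force: [-0.0, -0.3, 0.8]
gripper_width: 0.416
```

Call:
drive_tool:
  deltas:
    - [-3, 0.9, 1.5, 0, 0, 0]
    - [-7, 2, 4, 0, 0, 0]
    - [-12, 3.5, 7, 0, 0, 0]
    - [-18, 5.3, 10, 0, 0, 0]
    - [-24, 7, 14, 0, 0, 0]
    - [-30, 8.8, 17, 0, 0, 0]
    - [-36, 10.6, 21, 0, 0, 0]
    - [-42, 12.3, 25, 0, 0, 0]
    - [-48, 14, 29, 0, 0, 0]
    - [-52, 15.3, 32, 0, 0, 0]

```text
clock: 44.65
ee_pos: [0.6035, -0.1986, 0.1222]
orientation: [0.698, -0.638, 0.305, 0.113]
ft_force: [0.3, -0.1, -0.3]
gripper_width: 0.419
```

```bash
python3 ft.py; cat > chk.py <<'E'
from h import *
g=[]
for i in range(4):
    for c in("scene","top"):
        im=arm.read_camera(c); g.append(cv2.cvtColor(im,cv2.COLOR_RGB2GRAY).astype(float))
cv2.imwrite("pics/fin.png",im[:,:,::-1])
sl={"s":(slice(180,310),slice(225,285)),"t":(slice(175,235),slice(365,410))}
for k,o in(("s",0),("t",1)): print(k,[round(float(np.abs(g[2*i+o][sl[k]]-g[o][sl[k]]).mean()),2) for i in range(1,4)])
for c in("scene","top"):
  for n in("leader_grip","leader_hook","pendulum_grip","pendulum_hook"): print(c,n,[(np.round(d["at"],1).tolist(),round(float(d["p"]),2)) for d in arm.spot_point(c,n)][:3])
for c in("scene","top"): print([proj(c,[.6423,-.2103,z]).round(1) for z in(.3527,.2627,.2055,.0995)])
print(arm.sense()["clock"])
E
python3 chk.py
```

```text
F [ 0.38  0.04 -0.12] sd [0.48 0.54 0.41] [ 0.6042 -0.1988  0.1216] 45.05
s [1.57, 1.6, 1.62]
t [0.92, 0.92, 0.92]
scene leader_grip [([252.1, 222.0], 0.55)]
scene leader_hook [([252.4, 190.1], 0.43)]
scene pendulum_grip [([440.1, 335.7], 0.86), ([258.7, 277.4], 0.57)]
scene pendulum_hook [([413.6, 352.3], 0.69), ([252.8, 242.9], 0.64)]
top leader_grip [([383.3, 200.6], 0.58), ([373.2, 220.1], 0.32)]
top leader_hook [([389.2, 189.1], 0.62)]
top pendulum_grip [([379.0, 210.8], 0.64), ([242.8, 338.9], 0.57)]
top pendulum_hook [([237.0, 295.6], 0.83), ([388.0, 204.7], 0.73), ([309.1, 261.1], 0.69)]
[array([250.2, 191.9]), array([253. , 223.4]), array([254.7, 242.3]), array([257.6, 275.2])]
[array([392.5, 190. ]), array([387.4, 199.3]), array([384.6, 204.5]), array([379.9, 213.2])]
45.85
```

Call:
drive_tool:
  deltas:
    - [-2, 1, 2, 0, 0, 0]
    - [-5, 2, 4, 0, 0, 0]
    - [-8, 3, 6, 0, 0, 0]
    - [-10, 3, 8, 0, 0, 0]
    - [-10, 3, 8, 0, 0, 0]
    - [-10, 3, 8, 0, 0, 0]
    - [-10, 3, 8, 0, 0, 0]
    - [-10, 3, 8, 0, 0, 0]
    - [-10, 3, 8, 0, 0, 0]
    - [-10, 3, 8, 0, 0, 0]

```text
clock: 46.85
ee_pos: [0.5941, -0.1957, 0.1297]
orientation: [0.698, -0.637, 0.305, 0.113]
ft_force: [0.1, 0.1, -0.2]
gripper_width: 0.42
```

Call:
drive_tool:
  deltas:
    - [0, 0, 0, 0, 0, 0]
    - [0, 0, 0, 0, 0, 0]
    - [0, 0, 0, 0, 0, 0]
    - [0, 0, 0, 0, 0, 0]
    - [0, 0, 0, 0, 0, 0]
    - [0, 0, 0, 0, 0, 0]
    - [0, 0, 0, 0, 0, 0]
    - [0, 0, 0, 0, 0, 0]
    - [0, 0, 0, 0, 0, 0]
    - [0, 0, 0, 0, 0, 0]

```text
clock: 47.85
ee_pos: [0.5941, -0.1957, 0.1297]
orientation: [0.698, -0.637, 0.306, 0.113]
ft_force: [-0.4, 0.3, 0.3]
gripper_width: 0.412
```

```bash
python3 chk.py && python3 -c "
from plant import arm
print(arm.hand_in())"
```

```text
s [1.54, 1.52, 1.5]
t [0.94, 0.92, 0.89]
scene leader_grip [([249.2, 217.1], 0.71), ([472.6, 384.7], 0.43), ([252.9, 190.3], 0.25)]
scene leader_hook [([251.4, 189.7], 0.55)]
scene pendulum_grip [([258.7, 275.6], 0.72), ([362.7, 391.8], 0.68), ([435.9, 337.7], 0.62)]
scene pendulum_hook [([413.8, 352.2], 0.59), ([254.6, 242.9], 0.54)]
top leader_grip [([384.4, 197.7], 0.49)]
top leader_hook [([182.9, 318.4], 0.57), ([391.5, 190.6], 0.48)]
top pendulum_grip [([240.6, 339.0], 0.65), ([379.3, 213.8], 0.5)]
top pendulum_hook [([388.1, 205.4], 0.68), ([236.1, 295.7], 0.55)]
[array([250.2, 191.9]), array([253. , 223.4]), array([254.7, 242.3]), array([257.6, 275.2])]
[array([392.5, 190. ]), array([387.4, 199.3]), array([384.6, 204.5]), array([379.9, 213.2])]
48.65
the job is handed in; nothing more can be done
None
```

The leader hangs by its hook on the suspension pin, the brass-bobbed pendulum hangs in the leader's loop, and both have been let go. I handed the job in at about 49 s of the 72 s allowed.

- **Leader:** I felt it rest on the pin, eased the press from about 4 N to about 1.3 N, then let go.
- **Pendulum:** I lowered it in 0.8 mm steps until the wrist force jumped from -3.3 N to about +1 N. I then eased the grip and let go. The most I reckon the stand carried is about 5.5 N.
- **Last checks:**
  - Most hook and grip points the networks reported lie within about 3 px of where they should be in both cameras. The leader's grip point was about 7 px off in the last scene picture, but within 2 px in the one before.
  - Successive pictures differ only by steady noise, so I see no swinging.
  - The fingers are about 50 mm clear, and the wrist force is near zero.
- **Not checked closely:**
  - The networks also keep reporting low-confidence false finds elsewhere, such as the orange look-alike and the rack.
  - I took no last close-up after letting go of the pendulum. The last one, just before release, showed its hook seated in the loop.
  - I did not measure the spare pendulum or the other things on the bench again at the end. I planned the moves to stay clear of them and felt no unexpected force at the wrist.

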